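Latch the swivel hook of a clamp stand and hang the clamp on it

ROBOT

A 6-joint arm with a two-finger parallel gripper is mounted at the origin on a cart in front of the work surface, level with it; the furniture and walls round the work are solid. World frame = base frame: x ahead of the robot, y to its left, z up, the work surface at z = 0. Lengths are in mm, angles in rad, forces in N, time in s.
With the tool pointing down it reaches from about 350 to 775 mm from the base axis. Payload 7.3 kg.
Tool frame: the origin (TCP) lies at the centre of the arm's flange, where the gripper is bolted on; the fingertips stand 178 mm ahead of it and the grasp point (between the pads) lies 159 mm ahead of it; z points along the fingers, y is the direction in which the jaws open and shut (so a half turn about z gives the same grasp; the last joint's range is limited). The gripper opens to 92 mm and grips with 3 to 60 N. Pads are 19 mm wide; open, the fingers measure 130 mm over their backs; the gripper's body (75 mm by 190 mm) begins 47 mm behind the grasp point.
Start: joints at [1.116, 0.342, 1.524, -0, 1.275, -0.146], TCP at [159.534, 500.177, 404.741] pointing down, gripper open.
Joint ranges: [-2.53, 2.53], [-0.77, 2.02], [0.04, 2.7], [-1, 4.14], [0.28, 2.66], [-3.11, 3.11]. Speed limits (rad/s): [2.57, 2.57, 3.14, 3.14, 3.14, 3.14].

INTERFACE

Orientations are given as [roll, pitch, yaw] about the fixed x, y, z axes, in that order (R = Rz(yaw) Ry(pitch) Rx(roll)).
In Python, from plant import status, viewer, ticket gives the robot as it stands.
- The arm moves only by the tool play_rows, never from a script. Its argument "commands" is a list of rows, each an object with "offset": the shift along the tool's x, y, z in m, a list of three; "twist": the turn about the tool's z in degrees. A call has 1 to 5 rows; each row shifts and turns the commanded pose from where the row before left it, along the tool's axes as they then stand; what a row does not reach is not made up. A row lasts 1/10 s, in which the tool goes at most 50 mm and 8.59 degrees, less where a joint would pass 70% of its speed; a pose out of reach is approached as far as the arm can. A call with a gripper value outside its range is refused whole. "jaw" is the closure in counts, from 0 (fully open) to 255 (shut), set as the call begins (left out, the last holds). The fingers move at their own pace and stop on an object; the grip force is fixed at half the most. Time passes only in rows, so rows that do not move let the fingers close. It gives the time, the measured TCP pose, the force and the opening at its end, in the units of the state.
- status.get_obs(): the state, without advancing time (a new reading comes with each control period).
- viewer.capture(name): name is "side" or "top"; returns the picture (420x560x3 uint8, red, green, blue); there is no depth.
- viewer.camera_params(name): a dict with "fov_y" (degrees; the focal length in pixels is half the picture's height over the tangent of half this angle, whatever the lens; pixels are square), "cx", "cy" (the principal point, pixels), "rvec" (rotation vector, rad) and "tvec" (3), from world to camera coordinates, as OpenCV has them. Camera axes: x right, y down, z forward; pixel columns grow to the right and rows downward; lengths in mm; the calibration is good to about 2 mm. A picture is of the moment at which its call begins. camera_params takes no time and is no camera call.
- ticket.close_job(): hands the job in, once; it reports no verdict.
The state is a dict: "time": time; "joint_positions": joint angles; "dq": joint speeds; "tau": joint torques, N m; "tool_pos": TCP position; "tcp_rot": TCP orientation; "contact_force": force on the tool from outside, world axes, zero at the start; "moment": the same for the moment, N m; "grip_width": finger opening in mm.
Only numpy, scipy, OpenCV 4.12 (cv2) and the standard library are available. Lean on these libraries where they do the work, as an engineer would, in place of code of your own. Each camera call takes 0.05 s, during which the arm holds its last target.

TASK

Get the clamp stand ready for the next patient. Its swivel hook has been left turned away and unlatched and would swing round under a load, so first push it gently round towards the stand's long foot, feeling for the place near the foot's direction where its pin drops into the notch and it locks - do not force it beyond that. Then take the steel clamp with the two finger rings out of the instrument holder and hang it freely by one ring on the latched hook, behind the ball, without forcing the ring against the hook and leaving the tweezers and the other things where they are.

Things in the scene. Friction and masses are not known exactly. Their poses are not given: they have to be found in the camera images.
- socket (a point): Top of the fixed clamp stand (steel post, round grey base of radius 52 mm): point on the post's vertical axis at the rim of the dark collar, 190 mm up, collar radius 20 mm. The stand's long foot points along -x, z up. The collar was clamped on by hand: its only notch (7 mm wide and deep) lies anywhere within 0.32 rad either side of the foot's direction, unmeasured.
- foot_end (a point): Top of the rounded end of the stand's long foot: 155 mm from the post's axis, 12 mm above the table; the foot is 30 mm wide. Axes as socket.
- hook: Steel swivel hook, 140 g, loose in the socket; turns either way without stops. Origin on its axis under its round shoulder (radius 19 mm, 6 mm thick; hub above it up to z = 18 mm). The arm points along -x, a short thumb tab along +x (33 mm). Unlatched, it leans a little, origin 4 to 6 mm above socket; latched, level with it. Push it with 20 N at most.
- hook_pin (a point): The 5 mm pin under the shoulder on the arm's side, 13 mm from the axis; the point is its centre, 2.5 mm above the rim while it rides there. It rides on the collar's rim and drops 6 mm into the notch by the hook's weight when over it; then the hook cannot turn more than about 0.1 rad. Before that turning takes under 2 N at the arm: clearly more resistance means it has locked.
- hook_saddle (a point): Middle of the level part of the hook's 7 mm round arm (38 to 60 mm out from the axis): on the arm's centre line, 52 mm out, 10 mm above the hook's origin. Axes as hook.
- hook_ball (a point): Centre of the 12 mm ball at the arm's upturned end, 74 mm out from the axis, 7 mm higher than the saddle. Axes as hook.
- clamp: Steel clamp (closed locking forceps, rigid, 150 x 65 x 5 mm, 55 g) upright in the holder, rings on top. Origin half-way along it; x normal to its flat side (grasp a ring across this), y from ring b to ring a, z to the ring end. Centre of mass about 50 mm below the ring centres: hung by one ring it leans about 0.33 rad. At most 15 N between it and the hook.
- ring_a (a point): Centre of the clamp's finger ring on its +y side: hole 22 mm, outer diameter 31 mm, 4.4 mm thick, 60 mm above the clamp's origin, 34 mm from the other ring's centre. Axes as clamp.
- ring_b (a point): Centre of the other finger ring, the same, on the clamp's -y side.
- holder_top (a point): Centre of the top of the fixed white instrument holder (46 x 120 x 70 mm, long along its y). Two upright slots, 60 mm deep, 32 mm either side of the centre along y: the clamp in one (its x along the holder's x), tweezers in the other. The clamp comes straight up, 60 mm to be clear.
- tweezers: Steel tweezers without rings, 110 mm long, standing in the other slot; origin at the tips, z up. To be left there.
- swab_stack: Stack of white gauze swabs on the table, 46 x 60 x 28 mm, origin under its centre. Bystander.
- steel_cup: Small steel cup, 66 mm wide, 42 mm high, origin under its centre. Bystander.
- tourniquet: Rolled blue tourniquet, 62 x 46 x 24 mm, origin under its centre. Bystander.
Things that resemble listed ones, but are neither listed nor needed, are in the scene too. Leave any yellow look-alike of the clamp alone.

How it is judged (in metres and radians):
On the way, in this order (a step that is already met when the one before it is completed fails the run):
1. the hook has been turned until its pin dropped into the notch: its shoulder sits on the collar (z of hook_pin in the frame of socket below -0.0015 m and horizontal distance between hook and socket below 0.003 m and z of hook in the frame of socket between -0.003 and 0.002 m and angle between hook's own z axis and vertical below 0.08 rad), for 0.2 s.
2. with the hook latched, one of the clamp's rings is on the hook's arm behind the ball (all of step 1 and ((x of ring_a in the frame of hook between -0.069 and -0.022 m and y of ring_a in the frame of hook between -0.008 and 0.008 m and z of ring_a in the frame of hook between -0.005 and 0.013 m) or (x of ring_b in the frame of hook between -0.069 and -0.022 m and y of ring_b in the frame of hook between -0.008 and 0.008 m and z of ring_b in the frame of hook between -0.005 and 0.013 m))), for 0.2 s.
At the end, for the whole second after the job is handed in: The hook is latched (pin in the notch, shoulder within 2 mm of the rim) and the clamp hangs on it, swaying under 0.15 m/s, rings up (lean under 0.7 rad), one ring round the arm between hub and ball (ring centre 22-69 mm out, within 8 mm of the arm), carried by the hook (all of step 2 and angle between clamp's own z axis and vertical below 0.7 rad and contact force between clamp and hook above 0.15 N and linear speed of clamp below 0.15 m/s and height (world z) of clamp above 0.1 m); the robot touches nothing.
It fails at once if the hook is pushed with more than 20 N (contact force between any of the arm, the fingers and hook above 20 N).
It fails at once if the clamp is forced against the hook with more than 15 N (contact force between clamp and hook above 15 N).
It fails at once if the tweezers are taken out or knocked over (distance of tweezers from where it was at the start of the episode above 0.02 m).
It fails at once if the swabs, the steel cup or the tourniquet are displaced (distance of any of swab_stack, steel_cup, tourniquet from where it was at the start of the episode above 0.03 m).
It also fails if it takes over 72 s, if anything falls off the work surface, if the arm or the gripper's body presses on something with over 40 N, if the wrist force passes 120 N, or if a joint passes its speed limit or range.

## Working session

There is one attempt and no reset: what is moved stays moved. The work goes in short steps, Python scripts to look and compute and a tool call to move; the robot and the scene stay as the last step left them, time stands still between calls to the robot, and variables do not carry over. Pictures are saved under pics/ and viewed, and the job is handed in when it is done.

Besides the shell and the picture viewer there is one more tool, called after ">>>" by a JSON object that holds its "name" and its "arguments". play_rows: Moves the arm, as the interface text tells. Its arguments: {"type":"object","properties":{"commands":{"type":"array"},"jaw":{"type":"number"}},"required":["commands"]}

```bash
ls; mkdir -p pics; python3 - <<'E'
from plant import status, viewer
import cv2
print(status.get_obs())
for n in("side","top"):
    im=viewer.capture(n); cv2.imwrite(f"pics/{n}0.png",im[:,:,::-1]); print(n,viewer.camera_params(n))
E
```

```text
pics
{'time': 0.0, 'joint_positions': array([ 1.11598818e+00,  3.42715814e-01,  1.52501116e+00,  4.33870648e-06,
        1.27538862e+00, -1.45987257e-01]), 'dq': array([-9.27529002e-04, -8.95778168e-04, -9.80909638e-04, -7.88285986e-04,
        1.38291576e-03,  4.91379071e-05]), 'tau': array([ 6.04382421e-04, -4.31247711e+01, -2.44216883e+01,  7.17212283e-02,
        5.60665573e-02, -1.83836064e-04]), 'tool_pos': array([159.47877673, 500.05146331, 404.050385  ]), 'tcp_rot': array([-3.14008652e+00, -2.25645653e-04,  2.83277032e+00]), 'contact_force': array([-0.21053631,  0.37402878, -0.03180913]), 'moment': array([-0.03164766, -0.00826168,  0.01125899]), 'grip_width': 91.65384627169466}
side {'fov_y': 50.66861659630601, 'cx': 277.12520633488714, 'cy': 213.48507939835665, 'rvec': array([ 2.13813212, -0.53711485,  0.2839765 ]), 'tvec': array([-454.11701334,  256.9035615 ,  984.99945539])}
top {'fov_y': 48.22699239797504, 'cx': 284.5062144763465, 'cy': 209.3857826035854, 'rvec': array([ 2.10866669, -2.10849292,  0.21681771]), 'tvec': array([  11.92159107,  531.42645741, 1068.20000427])}
```

```bash
ls pics
```

```text
side0.png
top0.png
```

View pics/side0.png

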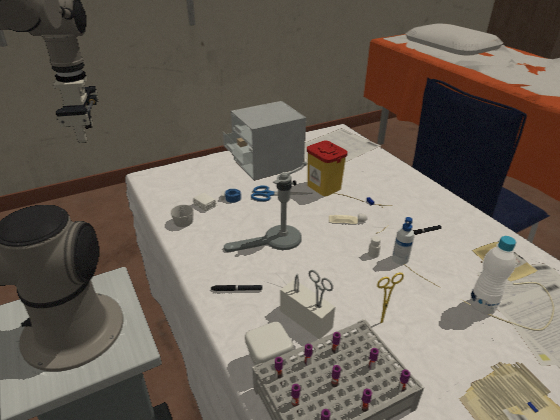

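View pics/top0.png

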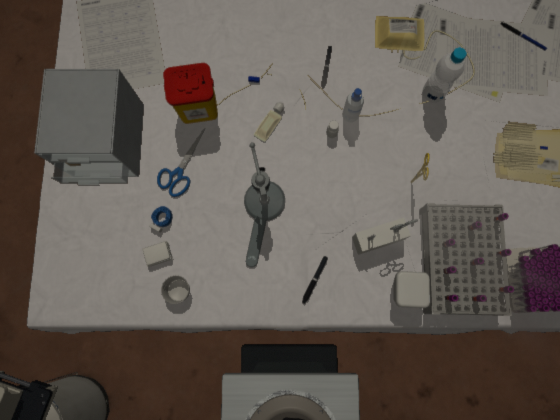

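The side view has the holder at about (308,305) with the clamp rings at about (318,280), and a gold look-alike at (388,290). The stand is at (285,215) in the side view and (262,195) in the top view. I'll enlarge these areas.

```bash
cat > h.py <<'E'
import numpy as np, cv2
from plant import status, viewer
from scipy.optimize import least_squares
P={}
for n in("side","top"):
    p=viewer.camera_params(n); f=210/np.tan(np.radians(p["fov_y"]/2))
    P[n]=(np.array([[f,0,p["cx"]],[0,f,p["cy"]],[0,0,1]]),p["rvec"],p["tvec"],cv2.Rodrigues(p["rvec"])[0])
def proj(n,X):
    K,r,t,R=P[n]; return cv2.projectPoints(np.float64(X).reshape(-1,1,3),r,t,K,None)[0].reshape(-1,2)
def ray(n,uv):
    K,r,t,R=P[n]; d=R.T@np.linalg.inv(K)@np.array([uv[0],uv[1],1.]); return -R.T@t,d/np.linalg.norm(d)
def atz(n,uv,z):
    c,d=ray(n,uv); return c+d*(z-c[2])/d[2]
def tri(us,ut):
    (a,d),(b,e)=ray("side",us),ray("top",ut)
    s=np.linalg.lstsq(np.stack([d,-e],1),b-a,rcond=None)[0]
    p,q=a+s[0]*d,b+s[1]*e; return (p+q)/2,np.linalg.norm(p-q)
def crop(src,name,x0,y0,w,h,k):
    im=cv2.imread(src) if isinstance(src,str) else src
    c=cv2.resize(im[y0:y0+h,x0:x0+w],None,fx=k,fy=k,interpolation=cv2.INTER_CUBIC)
    for x in range((x0+9)//10*10,x0+w,10):
        cv2.line(c,((x-x0)*k,0),((x-x0)*k,6),(0,0,255),1); 
        if x%20==0: cv2.putText(c,str(x),((x-x0)*k,18),0,.4,(0,0,255))
    for y in range((y0+9)//10*10,y0+h,10):
        cv2.line(c,(0,(y-y0)*k),(6,(y-y0)*k),(0,0,255),1); cv2.putText(c,str(y),(8,(y-y0)*k+4),0,.4,(0,0,255))
    cv2.imwrite("pics/"+name,c)
def shot(n,name,*a):
    im=viewer.capture(n)[:,:,::-1].copy(); cv2.imwrite(f"pics/full_{name}",im); crop(im,name,*a)
E
python3 - <<'E'
from h import *
a=("pics/side0.png",);b=("pics/top0.png",)
crop(*a,"s_st.png",215,160,100,95,7)
crop(*b,"t_st.png",230,130,70,140,4)
crop(*a,"s_cl.png",270,260,80,75,8)
crop(*b,"t_cl.png",345,210,75,75,8)
for n in P: print(n,-P[n][3].T@P[n][2])
E
```

```text
side [  85.76837088 -788.22464592  783.44835372]
top [ 297.25571625    6.44196675 1155.51070671]
```

View pics/s_st.png

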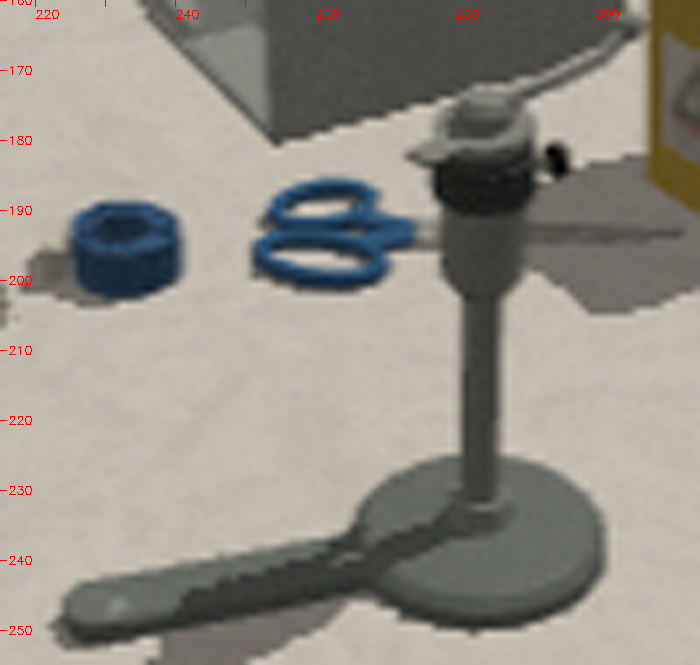

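View pics/t_st.png

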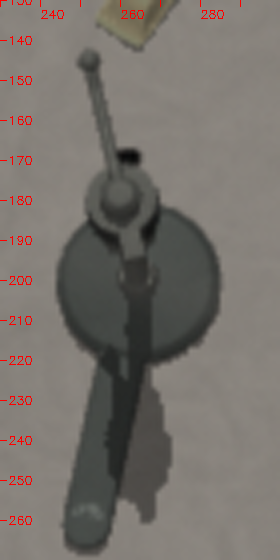

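View pics/s_cl.png

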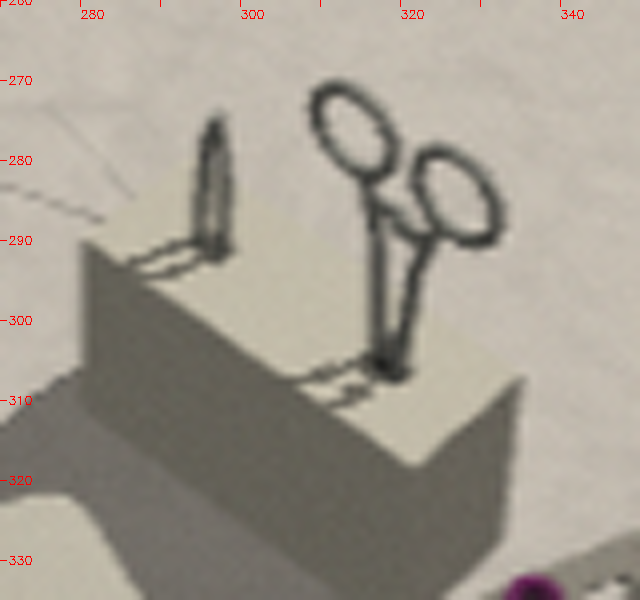

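View pics/t_cl.png

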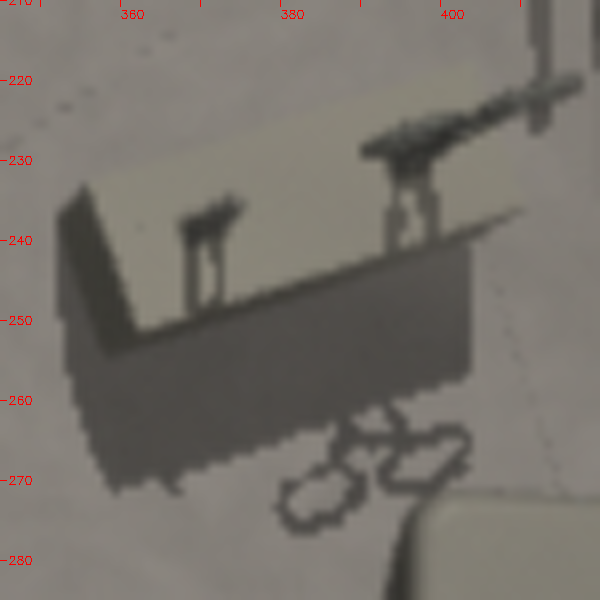

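```bash
python3 - <<'E'
from h import *
np.set_printoptions(precision=1,suppress=True)
print("base",atz("side",(284,236.5),12)," top",atz("top",(264.5,201),10))
print("footend",tri((226,246.5),(252.5,259)), atz("top",(252,259),12),atz("side",(226,246),12))
print("collar top", tri((282.5,180),(260,182)))
print("hub",tri((283.5,174),(260,178.5)))
print("ball",tri((304.5,163.5),(252.3,145)))
print("thumb",tri((275,182),(262.5,194)))
print("ringfar",tri((313.5,276.5),(396.5,227.3)),"near",tri((327.5,284.5),(410,223)))
# holder top corners z=70
for uv in [(280,290),(321,318),(334.5,307.5)]: print("hs",atz("side",uv,70))
for uv in [(353.5,233.5),(361,252),(409,236)]: print("ht",atz("top",uv,70))
print("clamp at slot",atz("side",(317.5,306.3),70),"tweez",atz("side",(297,291),70), "tweez top", tri((297,275),(370,237)))
E
```

```text
base [567.8  55.5  12. ]  top [562.7  62.4  10. ]
footend (array([412.8,  91.5,  11. ]), np.float64(9.272599542111381)) [417.2  91.4  12. ] [408.6  93.2  12. ]
collar top (array([563.1,  62.9, 192.9]), np.float64(2.640124748905363))
hub (array([565.5,  62.1, 210.5]), np.float64(2.105186175571613))
ball (array([638.1,  79. , 213.6]), np.float64(2.0063394004972053))
thumb (array([536.7,  56.7, 197.4]), np.float64(4.826327515005044))
ringfar (array([ 473.6, -233.6,  143.8]), np.float64(2.0950842661915834)) near (array([ 485.3, -264.9,  142. ]), np.float64(6.0281233117663895))
hs [ 430.5 -171.3   70. ]
hs [ 467.1 -282.5   70. ]
hs [ 508.4 -271.6   70. ]
ht [ 470.7 -149.5   70. ]
ht [ 427.3 -165.5   70. ]
ht [ 464.8 -278.8   70. ]
clamp at slot [ 478.2 -251.6   70. ] tweez [ 462.4 -191.8   70. ] tweez top (array([ 461. , -182.4,  109.9]), np.float64(9.683577370406326))
```

```bash
python3 - <<'E'
from h import *
np.set_printoptions(precision=1,suppress=True)
print("lid",tri((327,150),(190,82)),tri((315,145),(168,95)),tri((322,158),(196,101)))
print("box",tri((240,121),(46,157)),tri((305,118),(128,75)),tri((275,105),(50,80)),tri((246,132),(110,155)) )
print("knob",tri((292.5,183),(262.3,156.5)))
print("bottlecap",tri((408,222),(357,93)),tri((507,243),(459,55)))
print("rack tops",tri((373,352),(451,243)))
def toolframe(p,yaw):
    pass
E
```

```text
lid (array([820. , 234.4, 138.8]), np.float64(0.9247300517912876)) (array([796.3, 282.2, 137.5]), np.float64(16.027519900143837)) (array([785.3, 219.2, 124.2]), np.float64(11.988099202920262))
box (array([647. , 545.8, 147.4]), np.float64(28.758223200162142)) (array([808.9, 358.7, 199.4]), np.float64(4.64029286762584)) (array([801.6, 542.2, 181.5]), np.float64(4.672684598674397)) (array([621.9, 394.7, 178. ]), np.float64(10.867870038776767))
knob (array([610.9,  64.5, 174.6]), np.float64(27.74079693715035))
bottlecap (array([ 800.2, -160.6,  123. ]), np.float64(1.3330783792772742)) (array([ 858.2, -381.9,  192.8]), np.float64(1.3552611078078804))
rack tops (array([ 476.7, -392.2,   70.2]), np.float64(63.50968752993401))
```

```bash
cat >> h.py <<'E'
def go(target,yaw=None,n=None,obs=None):
    "tool-frame offsets from the measured pose (tool down)"
    o=status.get_obs(); p=o["tool_pos"]; y=o["tcp_rot"][2]
    d=np.array(target)-p; X=np.array([np.cos(y),np.sin(y),0]); Y=np.array([np.sin(y),-np.cos(y),0])
    t=np.array([d@X,d@Y,-d[2]])
    print("p",p.round(1),"rpy",np.degrees(o["tcp_rot"]).round(2),"off mm",t.round(1),"dist",np.linalg.norm(t).round(1),"rows>=",int(np.ceil(np.linalg.norm(t)/50)), "per row", (t/(n or max(1,int(np.ceil(np.linalg.norm(t)/49))))).round(2))
    if yaw is not None:
        tw=-(np.degrees(yaw)-np.degrees(y)); print("twist deg",round(tw,2),"(or",round(tw-360*np.sign(tw),2),") q6",o["joint_positions"][5])
E
python3 -c "
from h import *
go((612,35,450),np.radians(-5),14)"
```

```text
p [159.5 500.1 404.1] rpy [-1.7992e+02 -1.0000e-02  1.6231e+02] off mm [-572.4 -305.5  -45.9] dist 650.5 rows>= 14 per row [-40.89 -21.82  -3.28]
twist deg 167.31 (or -192.69 ) q6 -0.14602323502417536
```

>>> {"name": "play_rows", "arguments": {"commands": [{"offset":[-0.041,-0.022,-0.004],"twist":0},{"offset":[-0.041,-0.022,-0.004],"twist":0},{"offset":[-0.041,-0.022,-0.004],"twist":0},{"offset":[-0.041,-0.022,-0.004],"twist":0},{"offset":[-0.041,-0.022,-0.004],"twist":0}], "jaw": 255}}

```text
time: 0.6
tool_pos: [322.2, 331.6, 424.7]
tcp_rot: [-3.141, -0.0, 2.833]
contact_force: [0.8, 1.1, 0.0]
grip_width: 56.5
```

>>> {"name": "play_rows", "arguments": {"commands": [{"offset":[-0.041,-0.022,-0.004],"twist":0},{"offset":[-0.041,-0.022,-0.004],"twist":0},{"offset":[-0.041,-0.022,-0.004],"twist":0},{"offset":[-0.041,-0.022,-0.004],"twist":0},{"offset":[-0.041,-0.022,-0.004],"twist":0}]}}

```text
time: 1.1
tool_pos: [484.3, 164.3, 444.6]
tcp_rot: [-3.142, -0.001, 2.833]
contact_force: [0.8, 0.8, -0.4]
grip_width: 16.4
```

>>> {"name": "play_rows", "arguments": {"commands": [{"offset":[-0.041,-0.022,-0.004],"twist":0},{"offset":[-0.041,-0.022,-0.004],"twist":0},{"offset":[-0.041,-0.022,0],"twist":0},{"offset":[-0.041,-0.022,0],"twist":0},{"offset":[0,0,0],"twist":8.5}]}}

```text
time: 1.6
tool_pos: [615.6, 27.8, 450.6]
tcp_rot: [-3.14, -0.001, 2.679]
contact_force: [-0.7, 0.4, 0.3]
grip_width: 0.5
```

>>> {"name": "play_rows", "arguments": {"commands": [{"offset":[0,0,0],"twist":8.5},{"offset":[0,0,0],"twist":8.5},{"offset":[0,0,0],"twist":8.5},{"offset":[0,0,0],"twist":8.5},{"offset":[0,0,0],"twist":8.5}]}}

```text
time: 2.1
tool_pos: [612.8, 32.3, 452.1]
tcp_rot: [-3.141, -0.001, 1.937]
contact_force: [-0.1, 0.3, 0.8]
grip_width: 0.6
```

>>> {"name": "play_rows", "arguments": {"commands": [{"offset":[0,0,0],"twist":8.5},{"offset":[0,0,0],"twist":8.5},{"offset":[0,0,0],"twist":8.5},{"offset":[0,0,0],"twist":8.5},{"offset":[0,0,0],"twist":8.5}]}}

```text
time: 2.6
tool_pos: [612.8, 32.3, 452.1]
tcp_rot: [-3.14, 0.0, 1.195]
contact_force: [0.2, -0.9, -0.1]
grip_width: 0.5
```

>>> {"name": "play_rows", "arguments": {"commands": [{"offset":[0,0,0],"twist":8.5},{"offset":[0,0,0],"twist":8.5},{"offset":[0,0,0],"twist":8.5},{"offset":[0,0,0],"twist":8.5},{"offset":[0,0,0],"twist":8.5}]}}

```text
time: 3.1
tool_pos: [612.8, 32.3, 452.1]
tcp_rot: [-3.141, 0.001, 0.453]
contact_force: [0.2, -0.2, 0.7]
grip_width: 0.9
```

```bash
python3 -c "
from h import *
go((612,35,450),np.radians(-5),4); print(status.get_obs()['grip_width'],status.get_obs()['contact_force'],status.get_obs()['time'])"
```

```text
p [612.8  32.3 452.1] rpy [-1.7996e+02  6.0000e-02  2.5960e+01] off mm [ 0.5 -2.8  2.1] dist 3.5 rows>= 1 per row [ 0.12 -0.69  0.53]
twist deg 30.96 (or -329.04 ) q6 1.045565559973956
0.8863807713896998 [ 0.20775995 -0.24591713  0.74220855] 3.1
```

>>> {"name": "play_rows", "arguments": {"commands": [{"offset":[0,-0.003,0],"twist":8},{"offset":[0,0,0.01],"twist":8},{"offset":[0,0,0.015],"twist":8},{"offset":[0,0,0.02],"twist":7},{"offset":[0,0,0.015],"twist":0}]}}

```text
time: 3.6
tool_pos: [611.2, 35.0, 391.0]
tcp_rot: [-3.142, 0.002, -0.085]
contact_force: [0.3, -0.1, -0.2]
grip_width: 0.6
```

```bash
python3 -c "
from h import *
go((612,35,369),np.radians(-5),4)
shot('side','s1.png',240,110,110,100,7)
shot('top','t1.png',225,110,90,110,7)
print(proj('side',[612,35,392-178]))"
```

```text
p [611.2  35.  391. ] rpy [-1.80e+02  1.20e-01 -4.89e+00] off mm [ 0.8 -0.1 22. ] dist 22.0 rows>= 1 per row [ 0.2  -0.02  5.51]
twist deg 0.11 (or -359.89 ) q6 1.5882419232247185
[[304.32740481 173.35398384]]
```

View pics/s1.png

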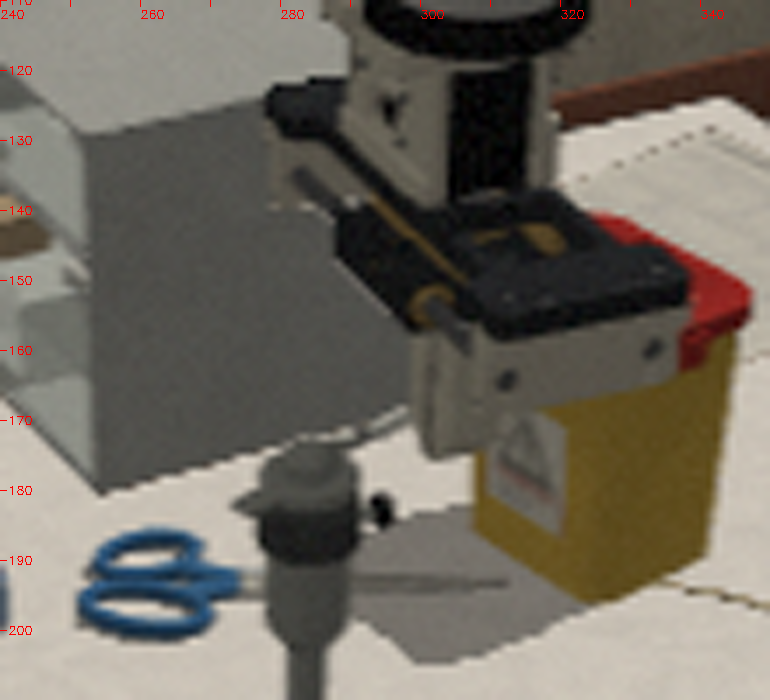

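View pics/t1.png

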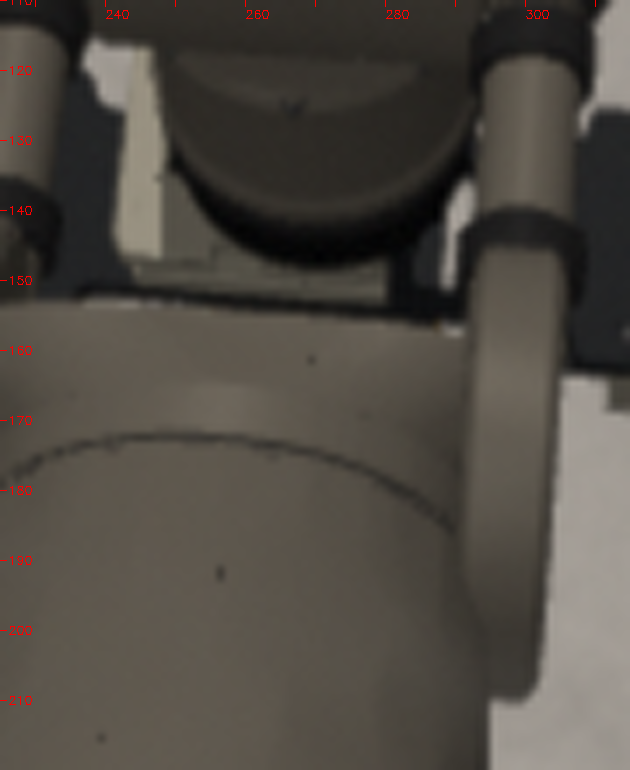

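>>> {"name": "play_rows", "arguments": {"commands": [{"offset":[0,0,0.011],"twist":0},{"offset":[0,0,0.011],"twist":0},{"offset":[0.0021,-0.0053,0],"twist":-6},{"offset":[0.0021,-0.0053,0],"twist":-6}]}}

```text
time: 4.1
tool_pos: [616.0, 45.4, 370.1]
tcp_rot: [-3.141, 0.001, 0.132]
contact_force: [0.5, -0.1, 0.9]
grip_width: 0.6
```

```bash
cat >> h.py <<'E'
AX=np.array([564,62.])
def pol():
    o=status.get_obs(); y=o["tcp_rot"][2]; d=o["tool_pos"][:2]-AX
    u=np.array([np.cos(y),np.sin(y)]); t=np.array([-u[1],u[0]])
    print("yaw",np.degrees(y).round(1),"r",(d@u).round(1),"c",(d@t).round(1),"z",o["tool_pos"][2].round(1),"F t,u,z",(o["contact_force"][:2]@t).round(2),(o["contact_force"][:2]@u).round(2),o["contact_force"][2].round(2),o["time"])
E
python3 -c "
from h import *
pol()
shot('side','s2.png',240,110,110,100,7)"
```

```text
yaw 7.5 r 49.4 c -23.3 z 370.1 F t,u,z -0.17 0.51 0.88 4.1
```

View pics/s2.png

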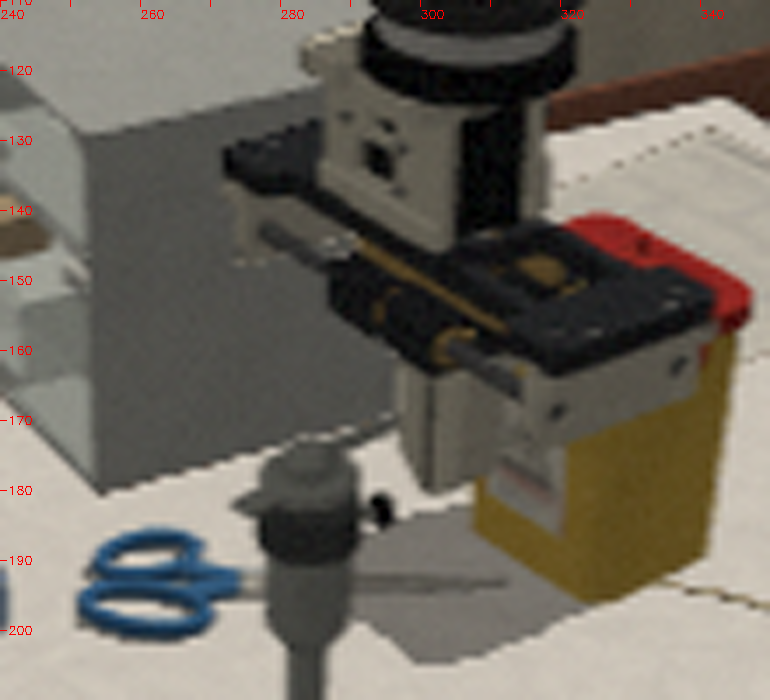

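>>> {"name": "play_rows", "arguments": {"commands": [{"offset":[0.0011,-0.0026,0.0005],"twist":-3},{"offset":[0.0011,-0.0026,0.0005],"twist":-3},{"offset":[0.0011,-0.0026,0],"twist":-3},{"offset":[0.0011,-0.0026,0],"twist":-3},{"offset":[0.0011,-0.0026,0],"twist":-3}]}}

```text
time: 4.65
tool_pos: [618.3, 59.3, 369.6]
tcp_rot: [3.141, -0.0, 0.389]
contact_force: [-0.5, 0.6, 0.1]
grip_width: 0.5
```

```bash
python3 -c "
from h import *
pol()
shot('side','s3.png',240,110,110,100,7)"
```

```text
yaw 22.3 r 49.2 c -23.1 z 369.6 F t,u,z 0.72 -0.26 0.06 4.65
```

View pics/s3.png

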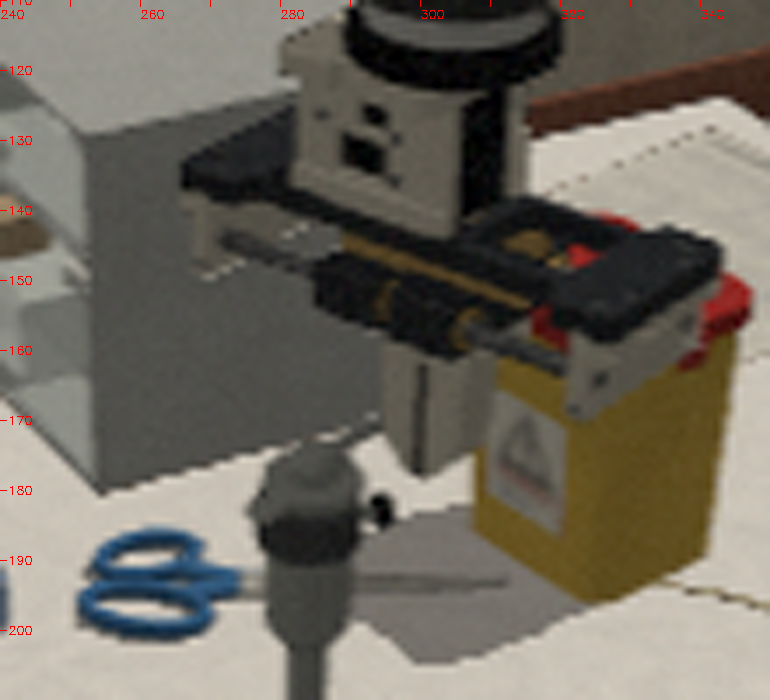

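The thumb tab has moved, from (272,182) to about (275,181) with its tip now turned, so the finger is turning the hook. I'll carry on.

>>> {"name": "play_rows", "arguments": {"commands": [{"offset":[0.0021,-0.0053,0],"twist":-6},{"offset":[0.0021,-0.0053,0],"twist":-6},{"offset":[0.0021,-0.0053,0],"twist":-6},{"offset":[0.0021,-0.0053,0],"twist":-6}]}}

```text
time: 5.1
tool_pos: [614.5, 81.6, 369.6]
tcp_rot: [3.141, -0.0, 0.81]
contact_force: [0.4, 0.1, -0.3]
grip_width: 0.4
```

>>> {"name": "play_rows", "arguments": {"commands": [{"offset":[0.0021,-0.0053,0],"twist":-6},{"offset":[0.0021,-0.0053,0],"twist":-6},{"offset":[0.0021,-0.0053,0],"twist":-6},{"offset":[0.0021,-0.0053,0],"twist":-6}]}}

```text
time: 5.5
tool_pos: [601.9, 100.4, 369.6]
tcp_rot: [3.141, 0.0, 1.229]
contact_force: [-0.1, -0.7, -0.7]
grip_width: 0.6
```

```bash
python3 -c "
from h import *
pol()
shot('side','s4.png',240,110,110,100,7)"
```

```text
yaw 70.4 r 48.9 c -22.8 z 369.6 F t,u,z -0.18 -0.72 -0.68 5.5
```

View pics/s4.png

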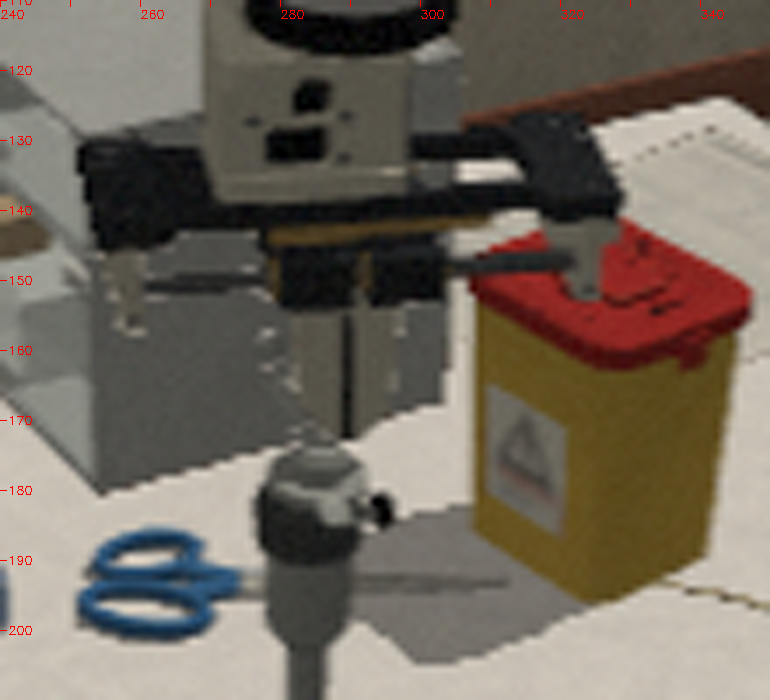

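The thumb is now at (288,183), so the hook has turned to about 70–75°.

>>> {"name": "play_rows", "arguments": {"commands": [{"offset":[0.0021,-0.0053,0],"twist":-6},{"offset":[0.0021,-0.0053,0],"twist":-6},{"offset":[0.0021,-0.0053,0],"twist":-6},{"offset":[0.0021,-0.0053,0],"twist":-6},{"offset":[0.0021,-0.0053,0],"twist":-6}]}}

```text
time: 6.05
tool_pos: [577.3, 114.2, 369.7]
tcp_rot: [3.141, 0.0, 1.751]
contact_force: [0.2, 0.1, 0.2]
grip_width: 0.3
```

>>> {"name": "play_rows", "arguments": {"commands": [{"offset":[0.0021,-0.0053,0],"twist":-6},{"offset":[0.0021,-0.0053,0],"twist":-6},{"offset":[0.0021,-0.0053,0],"twist":-6},{"offset":[0.0015,-0.0036,0],"twist":-4},{"offset":[0.0015,-0.0036,0],"twist":-4}]}}

```text
time: 6.55
tool_pos: [552.6, 114.6, 369.8]
tcp_rot: [3.141, 0.0, 2.203]
contact_force: [0.4, 0.0, -0.1]
grip_width: 0.6
```

```bash
python3 -c "
from h import *
pol()
shot('side','s5.png',240,110,110,100,7)"
```

```text
yaw 126.2 r 49.2 c -21.9 z 369.8 F t,u,z -0.32 -0.21 -0.08 6.55
```

View pics/s5.png

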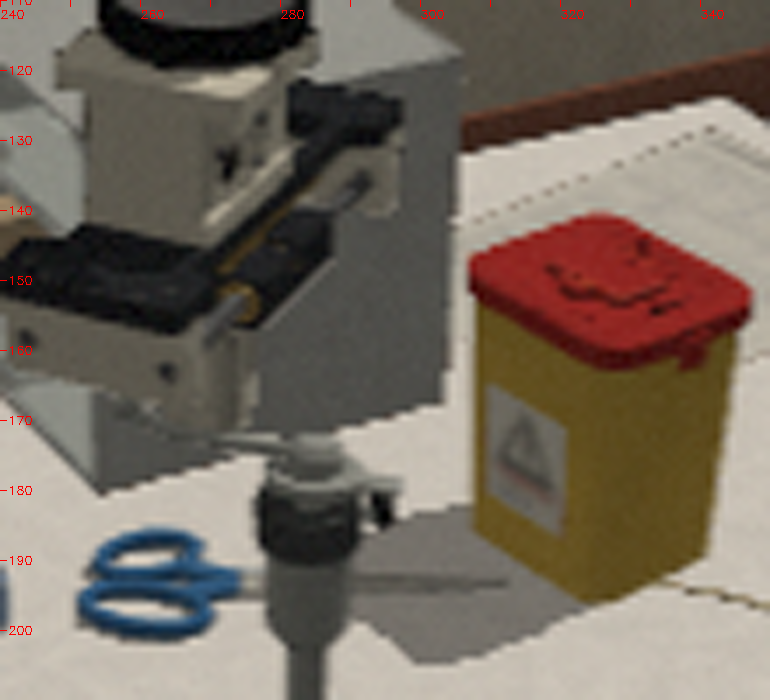

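```bash
python3 -c "
from h import *
for a in (126,132,138,145,150,160):
  u=np.array([np.cos(np.radians(a)),np.sin(np.radians(a))])
  f=lambda r,z:proj('side',[*(AX+r*u),z])[0].round(1)
  print(a,'ball',f(74,212),'arm50',f(50,205),'arm38',f(38,205),'thumb',f(-33,198))
"
```

```text
126 ball [256.8 167.4] arm50 [265.  171.8] arm38 [269.2 172.8] thumb [294.3 181.5]
132 ball [255.5 168.7] arm50 [264.2 172.7] arm38 [268.6 173.5] thumb [294.8 180.8]
138 ball [254.5 170.2] arm50 [263.6 173.7] arm38 [268.1 174.3] thumb [295.2 180.1]
145 ball [253.8 171.9] arm50 [263.1 174.9] arm38 [267.8 175.2] thumb [295.4 179.3]
150 ball [253.5 173.2] arm50 [262.9 175.7] arm38 [267.7 175.8] thumb [295.4 178.7]
160 ball [253.6 175.8] arm50 [263.1 177.5] arm38 [267.8 177.2] thumb [295.2 177.6]
```

>>> {"name": "play_rows", "arguments": {"commands": [{"offset":[0.0011,-0.0026,0],"twist":-3},{"offset":[0.0011,-0.0026,0],"twist":-3},{"offset":[0.0011,-0.0026,0],"twist":-3},{"offset":[0.0011,-0.0026,0],"twist":-3}]}}

```text
time: 7.0
tool_pos: [542.1, 111.2, 369.8]
tcp_rot: [3.141, 0.0, 2.411]
contact_force: [0.5, 0.0, -0.2]
grip_width: 0.2
```

```bash
cat > chk.py <<'E'
import sys
from h import *
pol()
shot('side',sys.argv[1],225,130,110,90,7)
im=cv2.imread("pics/full_"+sys.argv[1],0).astype(float)
print("col profile 168-182",im[168:183,281:287].mean(1).round(0))
E
python3 chk.py s6.png
```

```text
yaw 138.1 r 49.2 c -22.0 z 369.8 F t,u,z -0.32 -0.34 -0.21 7.0
col profile 168-182 [ 75.  77.  76.  78. 133. 124.  98.  92.  71.  66.  83. 125.  66.  60.
  57.]
```

View pics/s6.png

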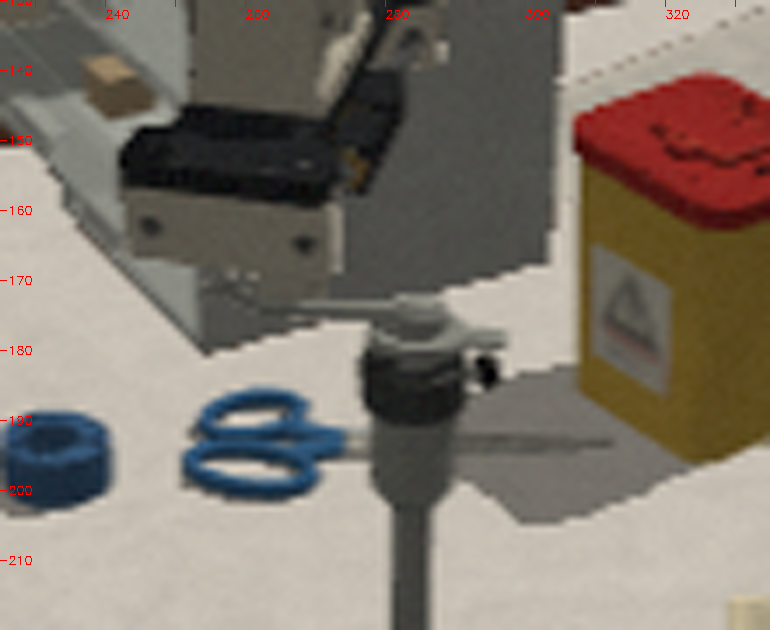

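The hub's top edge is at row 172 and the shoulder rim at row 179. I'll use these as the reference for the drop, which should be about 2.5 px.

>>> {"name": "play_rows", "arguments": {"commands": [{"offset":[0.0007,-0.0018,0],"twist":-2},{"offset":[0.0007,-0.0018,0],"twist":-2},{"offset":[0.0004,-0.0009,0],"twist":-1}]}}

```text
time: 7.35
tool_pos: [537.8, 108.9, 369.8]
tcp_rot: [3.141, 0.0, 2.498]
contact_force: [0.4, -0.2, -0.1]
grip_width: 0.5
```

```bash
python3 chk.py s7.png
```

```text
yaw 143.1 r 49.1 c -21.8 z 369.8 F t,u,z -0.06 -0.49 -0.07 7.35
col profile 168-182 [ 76.  75.  76.  78. 132. 124. 100.  92.  68.  65.  76. 128.  65.  60.
  56.]
```

>>> {"name": "play_rows", "arguments": {"commands": [{"offset":[0.0004,-0.0009,0],"twist":-1},{"offset":[0.0004,-0.0009,0],"twist":-1},{"offset":[0.0004,-0.0009,0],"twist":-1}]}}

```text
time: 7.7
tool_pos: [535.1, 107.6, 369.7]
tcp_rot: [3.141, 0.0, 2.554]
contact_force: [1.3, -0.7, -0.2]
grip_width: 0.1
```

```bash
python3 chk.py s8.png
```

```text
yaw 146.3 r 49.3 c -21.9 z 369.7 F t,u,z -0.14 -1.5 -0.18 7.7
col profile 168-182 [ 76.  76.  74.  77. 133. 128. 100.  92.  69.  65.  75. 129.  69.  61.
  57.]
```

>>> {"name": "play_rows", "arguments": {"commands": [{"offset":[0.0004,-0.0009,0],"twist":-1},{"offset":[0.0004,-0.0009,0],"twist":-1},{"offset":[0.0004,-0.0009,0],"twist":-1}]}}

```text
time: 8.05
tool_pos: [532.6, 105.9, 369.7]
tcp_rot: [3.142, -0.0, 2.607]
contact_force: [0.6, 0.1, -0.9]
grip_width: 0.5
```

```bash
python3 chk.py s9.png
```

```text
yaw 149.4 r 49.4 c -21.8 z 369.7 F t,u,z -0.35 -0.44 -0.86 8.05
col profile 168-182 [ 76.  76.  75.  78. 134. 126. 101.  93.  69.  66.  75. 129.  66.  60.
  58.]
```

>>> {"name": "play_rows", "arguments": {"commands": [{"offset":[0.0004,-0.0009,0],"twist":-1},{"offset":[0.0004,-0.0009,0],"twist":-1},{"offset":[0.0004,-0.0009,0],"twist":-1}]}}

```text
time: 8.4
tool_pos: [530.2, 104.2, 369.7]
tcp_rot: [3.141, 0.0, 2.66]
contact_force: [0.7, 0.9, -0.6]
grip_width: 0.6
```

```bash
python3 chk.py s10.png
```

```text
yaw 152.4 r 49.5 c -21.7 z 369.7 F t,u,z -1.12 -0.17 -0.61 8.4
col profile 168-182 [ 76.  76.  76.  76. 133. 126. 101.  93.  69.  66.  75. 132.  70.  61.
  57.]
```

>>> {"name": "play_rows", "arguments": {"commands": [{"offset":[0.0004,-0.0009,0],"twist":-1},{"offset":[0.0004,-0.0009,0],"twist":-1},{"offset":[0.0004,-0.0009,0],"twist":-1}]}}

```text
time: 8.75
tool_pos: [527.9, 102.3, 369.7]
tcp_rot: [3.142, 0.0, 2.712]
contact_force: [0.5, 0.1, -0.1]
grip_width: 0.5
```

```bash
python3 chk.py s11.png
```

```text
yaw 155.4 r 49.6 c -21.6 z 369.7 F t,u,z -0.25 -0.39 -0.12 8.75
col profile 168-182 [ 76.  77.  76.  78. 133. 126.  99.  94.  67.  64.  76. 131.  70.  62.
  57.]
```

View pics/s11.png

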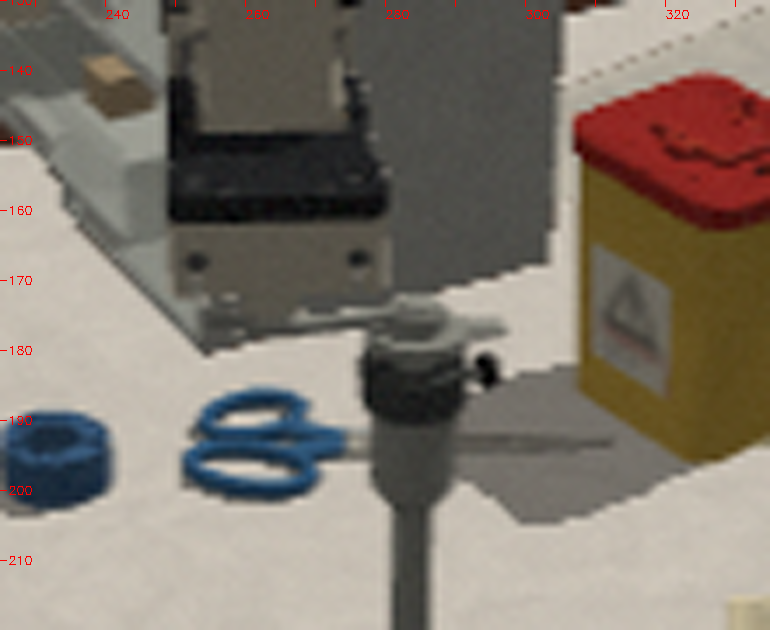

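The hook now points left in the picture, at about 157°. The hub is still at row 172, so it hasn't dropped yet.

>>> {"name": "play_rows", "arguments": {"commands": [{"offset":[0.0004,-0.0009,0],"twist":-1},{"offset":[0.0004,-0.0009,0],"twist":-1},{"offset":[0.0004,-0.0009,0],"twist":-1}]}}

```text
time: 9.1
tool_pos: [525.7, 100.3, 369.7]
tcp_rot: [3.142, -0.0, 2.764]
contact_force: [0.8, 0.5, -0.0]
grip_width: 0.4
```

```bash
python3 chk.py s12.png
```

```text
yaw 158.4 r 49.7 c -21.5 z 369.7 F t,u,z -0.79 -0.54 -0.04 9.1
col profile 168-182 [ 77.  78.  77.  80. 134. 125.  99.  94.  67.  67.  75. 131.  71.  60.
  56.]
```

>>> {"name": "play_rows", "arguments": {"commands": [{"offset":[0.0004,-0.0009,0],"twist":-1},{"offset":[0.0004,-0.0009,0],"twist":-1},{"offset":[0.0004,-0.0009,0],"twist":-1}]}}

```text
time: 9.45
tool_pos: [523.6, 98.2, 369.7]
tcp_rot: [3.142, -0.0, 2.817]
contact_force: [0.6, 0.3, 0.0]
grip_width: 0.4
```

```bash
python3 chk.py s13.png
```

```text
yaw 161.4 r 49.8 c -21.4 z 369.7 F t,u,z -0.48 -0.51 0.0 9.45
col profile 168-182 [ 89.  90.  90.  79. 134. 124. 100.  95.  69.  65.  75. 131.  77.  62.
  56.]
```

>>> {"name": "play_rows", "arguments": {"commands": [{"offset":[0.0004,-0.0009,0],"twist":-1},{"offset":[0.0004,-0.0009,0],"twist":-1},{"offset":[0.0004,-0.0009,0],"twist":-1}]}}

```text
time: 9.8
tool_pos: [521.7, 96.0, 369.7]
tcp_rot: [3.142, -0.0, 2.869]
contact_force: [-0.3, -0.4, 0.3]
grip_width: 0.6
```

```bash
python3 chk.py s14.png
```

```text
yaw 164.4 r 49.9 c -21.3 z 369.7 F t,u,z 0.5 0.13 0.34 9.8
col profile 168-182 [ 80.  81.  80.  86. 124. 122. 117.  98.  82.  65.  68. 124. 113.  66.
  57.]
```

```bash
python3 chk.py s15.png
```

```text
yaw 164.4 r 49.9 c -21.3 z 369.7 F t,u,z -0.39 0.16 -0.27 9.85
col profile 168-182 [ 80.  80.  80.  86. 115. 146. 139. 119.  97.  80.  66.  66. 124. 114.
  66.]
```

View pics/s15.png

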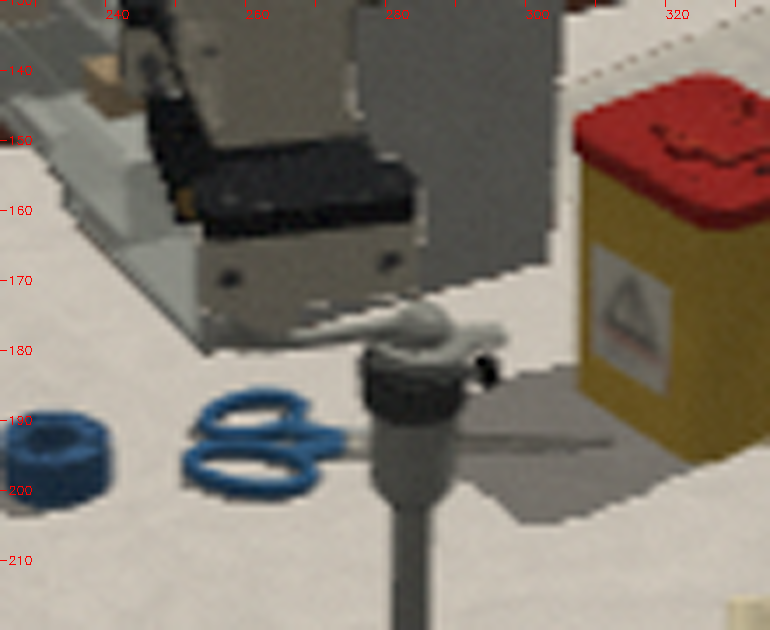

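The hook is dropping: the hub's top edge moved from row 172 to 174 and the shoulder from 179 to 180.5. I'll hold still so it can settle.

>>> {"name": "play_rows", "arguments": {"commands": [{"offset":[0,0,0],"twist":0},{"offset":[0,0,0],"twist":0},{"offset":[0,0,0],"twist":0}]}}

```text
time: 10.2
tool_pos: [521.8, 96.1, 369.7]
tcp_rot: [3.142, -0.0, 2.868]
contact_force: [0.4, 1.7, -1.1]
grip_width: 0.5
```

```bash
python3 chk.py s16.png
```

```text
yaw 164.3 r 49.9 c -21.4 z 369.7 F t,u,z -1.71 0.1 -1.08 10.2
col profile 168-182 [ 81.  81.  80.  84. 108. 184. 154. 131. 118.  98.  90.  64.  65.  91.
 130.]
```

View pics/s16.png

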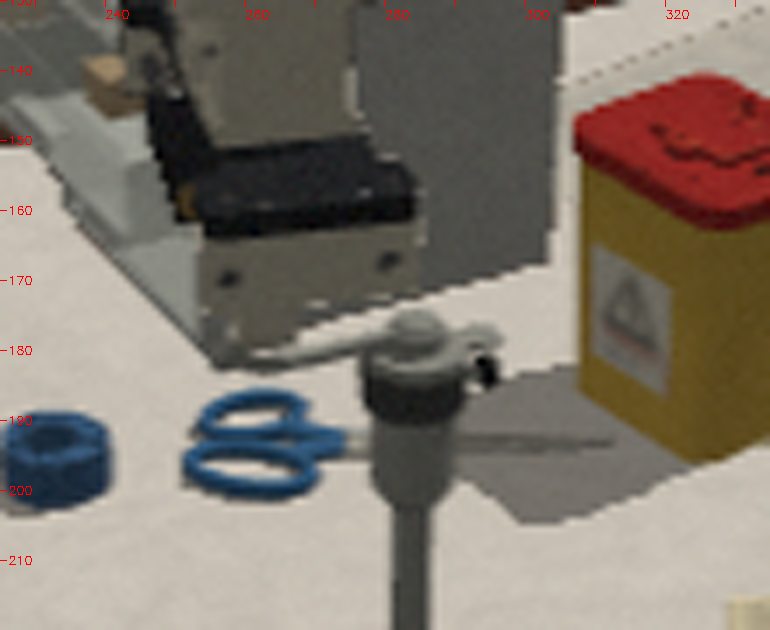

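It has latched: the shoulder is at row 182, 3 px lower, and I feel 1.7 N of resistance. I'll back the fingers off and go up.

>>> {"name": "play_rows", "arguments": {"commands": [{"offset":[0,0.006,0],"twist":0},{"offset":[0,0.01,0],"twist":0},{"offset":[0,0,-0.02],"twist":0},{"offset":[0,0,-0.04],"twist":0},{"offset":[0,0,-0.04],"twist":0}], "jaw": 0}}

```text
time: 10.75
tool_pos: [526.1, 112.3, 470.4]
tcp_rot: [-3.141, -0.002, 2.868]
contact_force: [1.3, 0.0, -0.1]
grip_width: 35.8
```

```bash
python3 chk.py s17.png; python3 -c "
from h import *
go((478,-240,450),np.radians(70),10)"
```

```text
yaw 164.3 r 50.1 c -38.2 z 470.4 F t,u,z -0.35 -1.25 -0.15 10.75
col profile 168-182 [ 76.  75.  75.  77. 108. 182. 154. 130. 118.  98.  89.  64.  65.  90.
 129.]
p [526.5 112.4 478.1] rpy [179.78   0.59 164.35] off mm [ -48.4 -352.4   28.1] dist 356.8 rows>= 8 per row [ -4.84 -35.24   2.81]
twist deg 94.35 (or -265.65 ) q6 -1.2298628740318365
```

View pics/s17.png

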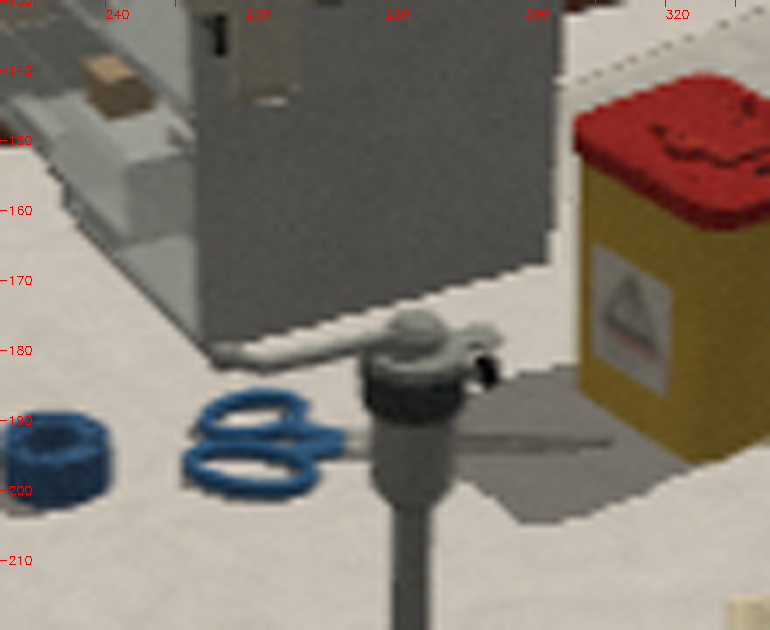

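```bash
python3 -c "
from h import *
go((484.8,-266.5,420),np.radians(108.2),8)
for a in (160,163,166,169,172,175):
  u=np.array([np.cos(np.radians(a)),np.sin(np.radians(a))])
  f=lambda r,z:proj('side',[*(AX+r*u),z])[0].round(1)
  print(a,'ball',f(74,207),'arm60',f(60,200),'arm38',f(38,200),'thumb',f(-33,193),'hub',f(0,208))
"
```

```text
p [526.5 112.4 478.1] rpy [179.78   0.59 164.35] off mm [ -62.1 -376.    58.1] dist 385.5 rows>= 8 per row [ -7.76 -47.01   7.26]
twist deg 56.15 (or -303.85 ) q6 -1.2298628740318365
160 ball [253.6 177.5] arm60 [259.2 179.5] arm38 [267.8 178.9] thumb [295.2 179.3] hub [282.6 175.1]
163 ball [253.8 178.3] arm60 [259.3 180.1] arm38 [267.9 179.3] thumb [295.  178.9] hub [282.6 175.1]
166 ball [254.1 179. ] arm60 [259.6 180.7] arm38 [268.1 179.7] thumb [294.9 178.6] hub [282.6 175.1]
169 ball [254.4 179.8] arm60 [259.9 181.4] arm38 [268.3 180.1] thumb [294.7 178.2] hub [282.6 175.1]
172 ball [254.9 180.6] arm60 [260.2 182. ] arm38 [268.5 180.4] thumb [294.4 177.9] hub [282.6 175.1]
175 ball [255.4 181.3] arm60 [260.7 182.6] arm38 [268.8 180.8] thumb [294.2 177.6] hub [282.6 175.1]
```

>>> {"name": "play_rows", "arguments": {"commands": [{"offset":[-0.008,-0.047,0.007],"twist":0},{"offset":[-0.008,-0.047,0.007],"twist":0},{"offset":[-0.008,-0.047,0.007],"twist":0},{"offset":[-0.008,-0.047,0.007],"twist":0},{"offset":[-0.008,-0.047,0.007],"twist":0}]}}

```text
time: 11.3
tool_pos: [500.9, -126.7, 434.5]
tcp_rot: [3.141, 0.001, 2.868]
contact_force: [1.1, 0.7, 0.2]
grip_width: 79.8
```

>>> {"name": "play_rows", "arguments": {"commands": [{"offset":[-0.008,-0.047,0.007],"twist":0},{"offset":[-0.008,-0.047,0.007],"twist":0},{"offset":[-0.008,-0.047,0.007],"twist":0},{"offset":[0,0,0],"twist":8},{"offset":[0,0,0],"twist":8}]}}

```text
time: 11.8
tool_pos: [486.1, -269.2, 412.8]
tcp_rot: [3.141, -0.001, 2.58]
contact_force: [-0.4, 0.5, 0.5]
grip_width: 92.1
```

>>> {"name": "play_rows", "arguments": {"commands": [{"offset":[0,0,0],"twist":8},{"offset":[0,0,0],"twist":8},{"offset":[0,0,0],"twist":8},{"offset":[0,0,0],"twist":8},{"offset":[0,0,0],"twist":8}]}}

```text
time: 12.3
tool_pos: [486.6, -267.3, 413.5]
tcp_rot: [3.141, -0.0, 1.885]
contact_force: [-0.3, 0.1, 0.5]
grip_width: 91.6
```

```bash
python3 -c "
from h import *
go((484.8,-266.5,360),np.radians(108.2),2)
shot('top','t2.png',235,150,60,60,10)
shot('side','s18.png',245,165,60,35,12)
print(status.get_obs()['grip_width'],status.get_obs()['contact_force'])
"
```

```text
p [ 486.6 -267.3  413.5] rpy [ 1.7999e+02 -1.0000e-02  1.0800e+02] off mm [ 1.4 -1.4 53.5] dist 53.5 rows>= 2 per row [ 0.68 -0.72 26.74]
twist deg -0.2 (or 359.8 ) q6 -0.9547849082634686
91.77156502490408 [ 0.00132273 -0.5084719   0.34461634]
```

View pics/t2.png

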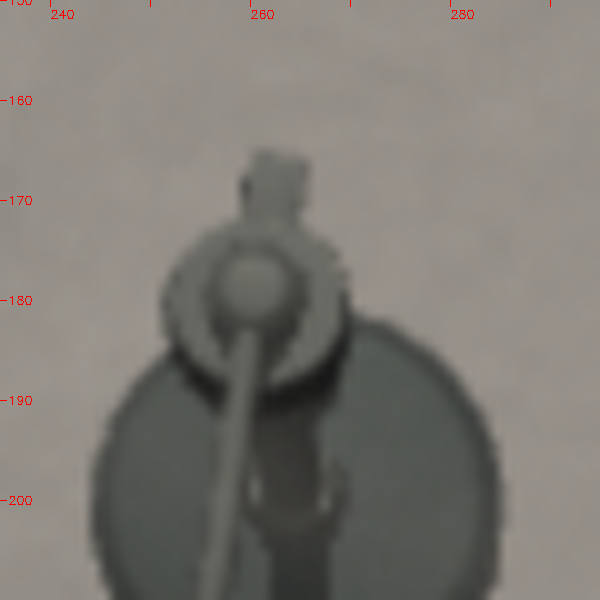

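View pics/full_s18.png

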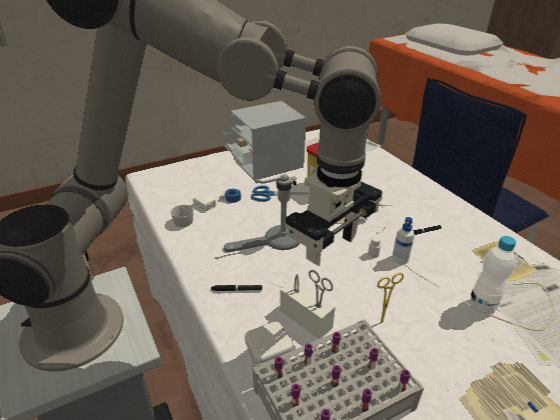

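View pics/s18.png

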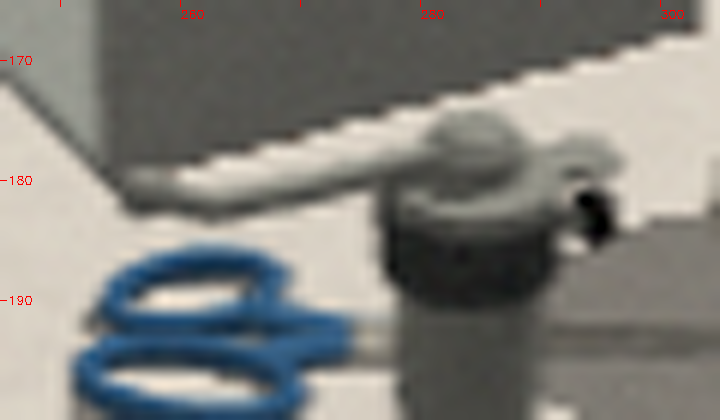

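```bash
python3 -c "
from h import *
crop('pics/full_t2.png','t2b.png',235,160,60,60,10)"
```

```text
(no output)
```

View pics/t2b.png

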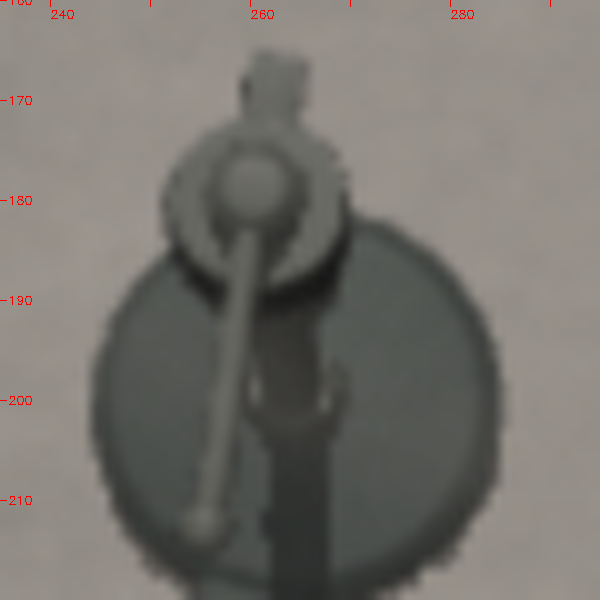

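```bash
python3 -c "
from h import *
for c in (0,.45):
  s=lambda *a:np.array(a)-c
  b,e=tri(s(256.5,180.7),s(254.8,212)); print('ball',b.round(1),e)
  bt=atz('top',s(254.8,212),207); h=atz('top',s(260.2,178.5),207); t=atz('top',s(262.5,165.7),194)
  print('top ball',bt.round(1),'hub',h.round(1),'thumb',t.round(1),np.linalg.norm(bt-h),np.degrees(np.arctan2(*(bt-h)[[1,0]])),np.degrees(np.arctan2(*(bt-t)[[1,0]])))
  print('hub',tri(s(283.5,177),s(260.2,178.5)), 'side ball@207',atz('side',s(256.5,180.7),207).round(1))
"
```

```text
ball [494.7  72.5 205.3] 1.1112432309358704
top ball [493.8  72.6 207. ] hub [565.5  62.2 207. ] thumb [597.6  58.4 194. ] 72.4771689978671 171.79932018800858 172.22587573799245
hub (array([567.12997731,  62.55706225, 201.24962858]), np.float64(0.008335767094036776)) side ball@207 [494.   69.9 207. ]
ball [494.7  73.6 206.2] 0.3096369335570954
top ball [494.7  73.5 207. ] hub [566.5  63.2 207. ] thumb [598.6  59.4 194. ] 72.50492879346133 171.81230347135357 172.24627700459592
hub (array([567.18546895,  63.69246685, 202.17892092]), np.float64(1.3769686937551713)) side ball@207 [494.   72.4 207. ]
```

>>> {"name": "play_rows", "arguments": {"commands": [{"offset":[0.0014,-0.0014,0.02],"twist":0},{"offset":[0,0,0.025],"twist":0},{"offset":[0,0,0.025],"twist":0},{"offset":[0,0,0],"twist":0}], "jaw": 120}}

```text
time: 12.8
tool_pos: [483.8, -266.2, 340.5]
tcp_rot: [-3.138, -0.006, 1.894]
contact_force: [-0.8, -0.6, -0.2]
grip_width: 64.5
```

```bash
python3 -c "
from h import *
go((484.8,-266.5,304),np.radians(108.2),2)
shot('side','s19.png',270,210,100,110,6)
print(status.get_obs()['grip_width'],proj('side',[484.8,-266.5,345-178]))
"
```

```text
p [ 483.8 -266.2  340.5] rpy [-179.79   -0.32  108.52] off mm [-0.6  0.8 36.5] dist 36.5 rows>= 1 per row [-0.31  0.41 18.27]
twist deg 0.32 (or -359.68 ) q6 -0.9650896260299079
60.24997222392814 [[327.15936074 276.44198693]]
```

View pics/s19.png

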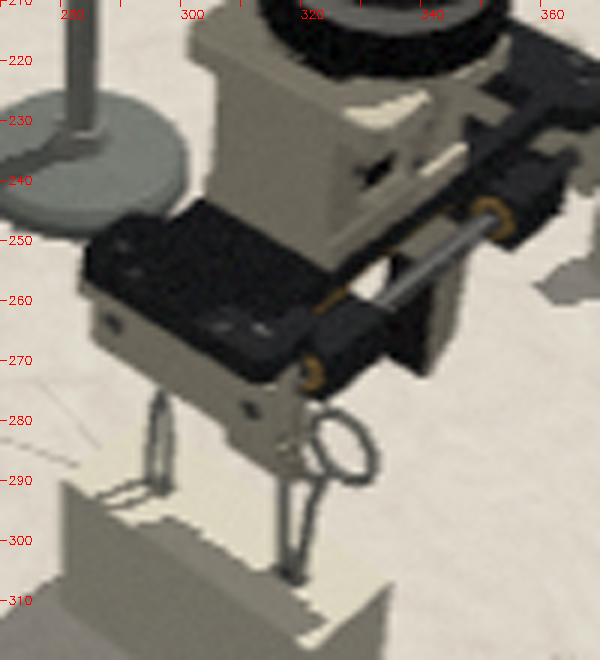

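The fingers straddle the near ring, with tips at about (313,287) and (341,270). Their midpoint, about (327,277), lies over the ring centre at (327.5,284.5). Going down to grasp.

>>> {"name": "play_rows", "arguments": {"commands": [{"offset":[-0.0005,0.0008,0.012],"twist":0},{"offset":[0,0,0.012],"twist":0},{"offset":[0,0,0.012],"twist":0},{"offset":[0,0,0],"twist":0}]}}

```text
time: 13.25
tool_pos: [484.7, -266.9, 305.8]
tcp_rot: [-3.14, -0.003, 1.891]
contact_force: [-0.8, -0.5, 0.3]
grip_width: 48.6
```

>>> {"name": "play_rows", "arguments": {"commands": [{"offset":[0,0,0],"twist":0},{"offset":[0,0,0],"twist":0},{"offset":[0,0,0],"twist":0},{"offset":[0,0,0],"twist":0},{"offset":[0,0,0],"twist":0}], "jaw": 255}}

```text
time: 13.75
tool_pos: [485.2, -267.2, 308.0]
tcp_rot: [3.141, 0.0, 1.89]
contact_force: [0.2, 0.2, -0.5]
grip_width: 13.3
```

>>> {"name": "play_rows", "arguments": {"commands": [{"offset":[0,0,0],"twist":0},{"offset":[0,0,0],"twist":0},{"offset":[0,0,0],"twist":0},{"offset":[0,0,0],"twist":0}]}}

```text
time: 14.15
tool_pos: [485.3, -267.1, 307.8]
tcp_rot: [3.141, 0.0, 1.89]
contact_force: [1.4, 1.2, 0.4]
grip_width: 3.8
```

```bash
python3 -c "
from h import *
go((484.8,-266.5,400),np.radians(108.2),4)
shot('side','s20.png',270,210,100,110,6)
print(status.get_obs()['grip_width'],status.get_obs()['contact_force'])
"
```

```text
p [ 485.3 -267.1  307.8] rpy [1.7996e+02 1.0000e-02 1.0830e+02] off mm [  0.7  -0.3 -92.2] dist 92.2 rows>= 2 per row [  0.19  -0.08 -23.05]
twist deg 0.1 (or -359.9 ) q6 -0.9613267344895193
3.942842529486626 [2.21565375 0.81949006 1.29029391]
```

View pics/s20.png

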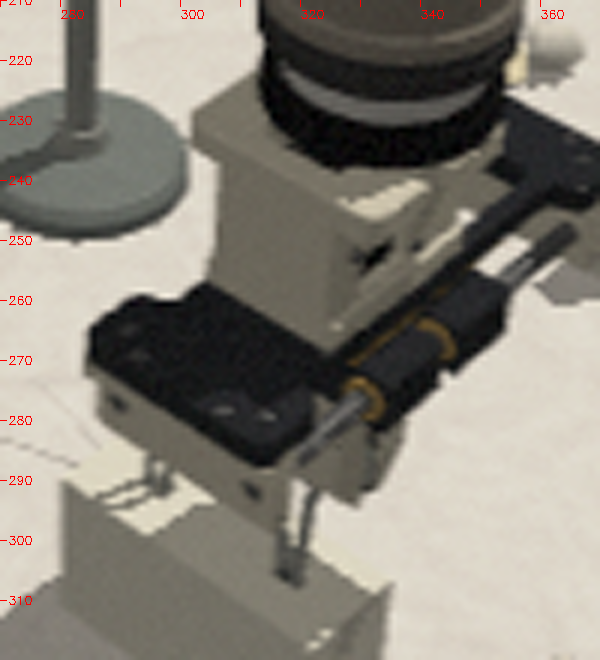

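Jaw opening is 3.9 mm, so the ring is held. Lifting straight up.

>>> {"name": "play_rows", "arguments": {"commands": [{"offset":[0,0,-0.01],"twist":0},{"offset":[0,0,-0.02],"twist":0},{"offset":[0,0,-0.02],"twist":0},{"offset":[0,0,-0.02],"twist":0},{"offset":[0,0,-0.02],"twist":0}]}}

```text
time: 14.7
tool_pos: [484.7, -267.2, 399.1]
tcp_rot: [-3.141, -0.0, 1.89]
contact_force: [0.1, -0.3, -0.6]
grip_width: 3.6
```

>>> {"name": "play_rows", "arguments": {"commands": [{"offset":[0,0,-0.01],"twist":0},{"offset":[0,0,0],"twist":0}]}}

```text
time: 14.9
tool_pos: [485.1, -267.3, 409.3]
tcp_rot: [3.14, 0.002, 1.89]
contact_force: [0.1, 0.4, -1.1]
grip_width: 3.7
```

```bash
python3 -c "
from h import *
go((484.8,-266.5,400),np.radians(108.2),4)
shot('side','s21.png',270,200,100,120,6)
shot('top','t3.png',340,180,80,100,7)
print(status.get_obs()['grip_width'],status.get_obs()['contact_force'])
"
```

```text
p [ 485.1 -267.3  409.3] rpy [1.7993e+02 1.4000e-01 1.0831e+02] off mm [0.9 0.  9.3] dist 9.3 rows>= 1 per row [0.22 0.   2.33]
twist deg 0.11 (or -359.89 ) q6 -0.9613852489996528
3.8819322888521635 [-0.47359534 -0.51700355 -1.86404044]
```

View pics/s21.png

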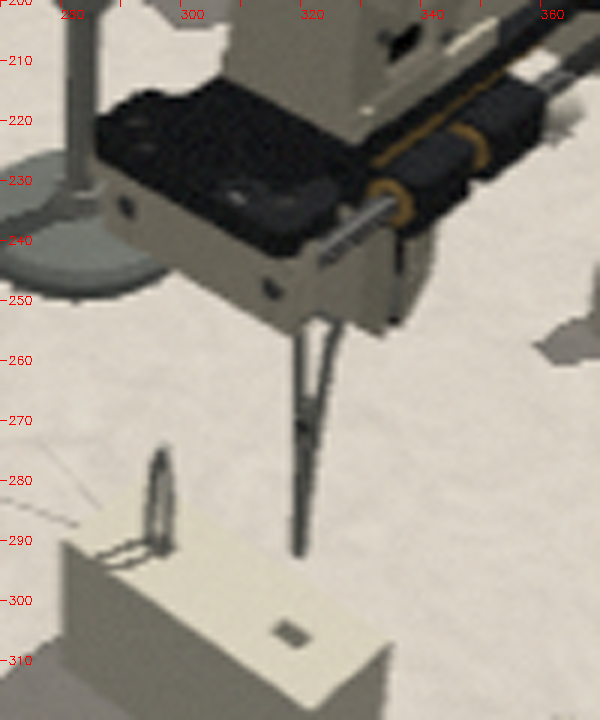

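View pics/t3.png

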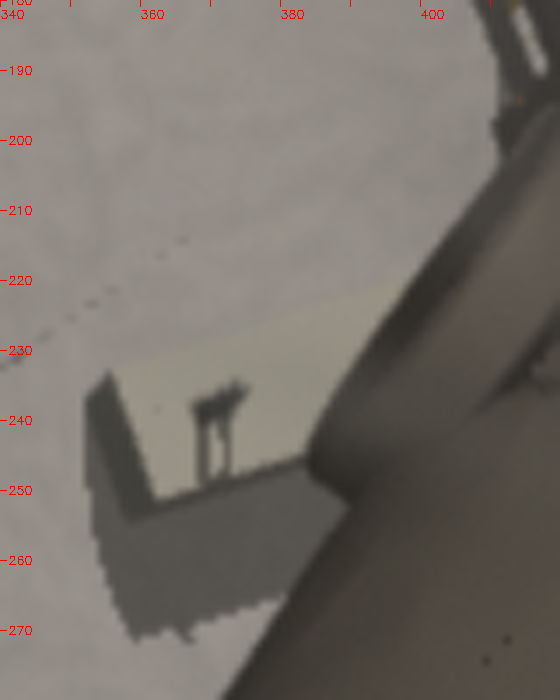

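The clamp is free: its tip is at (318,292) above the empty slot, and the tweezers are still at (296,283). I'll carry it to a point in front of the ball. I'll turn it so the free ring faces the side camera.

```bash
python3 -c "
from h import *
go((420,112,405),np.radians(262),9)
"
```

```text
p [ 484.9 -267.1  407.1] rpy [-1.7995e+02 -5.0000e-02  1.0830e+02] off mm [380.3  57.5   2.1] dist 384.6 rows>= 8 per row [42.26  6.39  0.23]
twist deg -153.7 (or 206.3 ) q6 -0.96138775873037
```

>>> {"name": "play_rows", "arguments": {"commands": [{"offset":[0.02,0.003,0],"twist":0},{"offset":[0.042,0.006,0],"twist":0},{"offset":[0.042,0.006,0],"twist":0},{"offset":[0.042,0.006,0],"twist":0},{"offset":[0.042,0.007,0],"twist":0}]}}

```text
time: 15.5
tool_pos: [451.8, -78.5, 406.5]
tcp_rot: [-3.14, -0.002, 1.89]
contact_force: [0.9, 1.1, 0.2]
grip_width: 3.9
```

>>> {"name": "play_rows", "arguments": {"commands": [{"offset":[0.042,0.006,0],"twist":0},{"offset":[0.042,0.006,0],"twist":0},{"offset":[0.042,0.007,0],"twist":0},{"offset":[0.042,0.006,0],"twist":0},{"offset":[0.024,0.004,0],"twist":0}]}}

```text
time: 16.0
tool_pos: [418.7, 113.8, 406.7]
tcp_rot: [-3.139, -0.001, 1.892]
contact_force: [-0.1, 0.0, -0.3]
grip_width: 3.8
```

>>> {"name": "play_rows", "arguments": {"commands": [{"offset":[0,0,0],"twist":-8},{"offset":[0,0,0],"twist":-8},{"offset":[0,0,0],"twist":-8},{"offset":[0,0,0],"twist":-8},{"offset":[0,0,0],"twist":-8}]}}

```text
time: 16.5
tool_pos: [419.6, 111.5, 406.5]
tcp_rot: [-3.14, -0.002, 2.594]
contact_force: [0.4, 0.4, -1.1]
grip_width: 3.6
```

>>> {"name": "play_rows", "arguments": {"commands": [{"offset":[0,0,0],"twist":-8},{"offset":[0,0,0],"twist":-8},{"offset":[0,0,0],"twist":-8},{"offset":[0,0,0],"twist":-8},{"offset":[0,0,0],"twist":-8}]}}

```text
time: 17.0
tool_pos: [419.6, 111.4, 406.5]
tcp_rot: [3.142, -0.003, -2.991]
contact_force: [-0.2, 0.6, -0.8]
grip_width: 3.6
```

>>> {"name": "play_rows", "arguments": {"commands": [{"offset":[0,0,0],"twist":-8},{"offset":[0,0,0],"twist":-8},{"offset":[0,0,0],"twist":-8},{"offset":[0,0,0],"twist":-8},{"offset":[0,0,0],"twist":-8}]}}

```text
time: 17.5
tool_pos: [419.6, 111.4, 406.5]
tcp_rot: [3.14, -0.002, -2.293]
contact_force: [-0.5, 0.6, -0.7]
grip_width: 3.6
```

>>> {"name": "play_rows", "arguments": {"commands": [{"offset":[0,0,0],"twist":-8},{"offset":[0,0,0],"twist":-8},{"offset":[0,0,0],"twist":-8},{"offset":[0,0,0],"twist":-8},{"offset":[0,0,0],"twist":0}]}}

```text
time: 18.0
tool_pos: [419.7, 111.4, 406.7]
tcp_rot: [3.139, -0.001, -1.739]
contact_force: [-0.1, 0.5, -0.4]
grip_width: 3.9
```

```bash
python3 -c "
from h import *
go((458.4,112.4,370),np.radians(-98),4)
shot('side','s22.png',190,130,130,110,6)
shot('top','t4.png',220,150,100,100,6)
"
```

```text
p [419.7 111.4 406.7] rpy [ 1.7987e+02 -4.0000e-02 -9.9620e+01] off mm [ -7.4 -38.   36.7] dist 53.4 rows>= 2 per row [-1.86 -9.51  9.17]
twist deg -1.62 (or 358.38 ) q6 -2.890963361564323
```

View pics/s22.png

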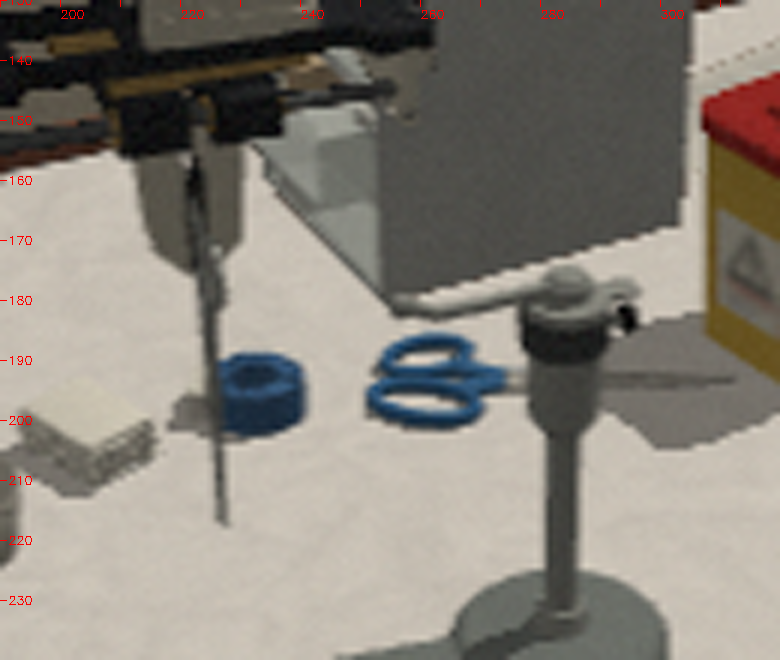

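View pics/full_t4.png

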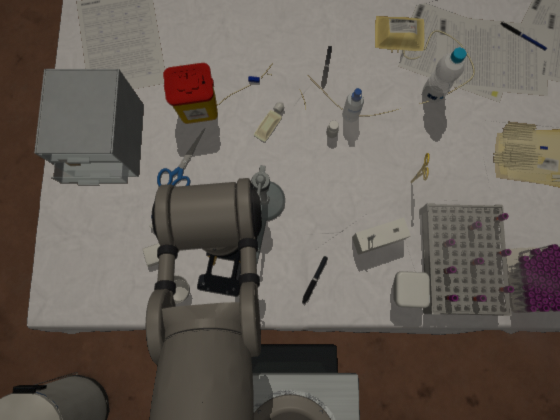

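```bash
cat >> h.py <<'E'
def rings():
    o=status.get_obs(); p=o["tool_pos"]; y=o["tcp_rot"][2]; u=np.array([np.cos(y),np.sin(y),0])
    fr=p+34*u-[0,0,162.8]; mid=p+17*u-[0,0,162.8]
    return fr,mid
E
python3 -c "
from h import *
fr,mid=rings(); print(fr,proj('side',[fr,fr+[0,0,11],fr-[0,0,15.5],mid-[0,0,135],mid-[0,0,60]]))
crop('pics/full_s22.png','s22b.png',200,145,50,80,9)
"
```

```text
[413.88355303  77.94451727 244.19727432] [[224.56315176 173.96776978]
 [224.26955305 169.95834224]
 [224.9709063  179.53612628]
 [226.38621635 215.82782033]
 [224.55418643 191.47589124]]
```

View pics/s22b.png

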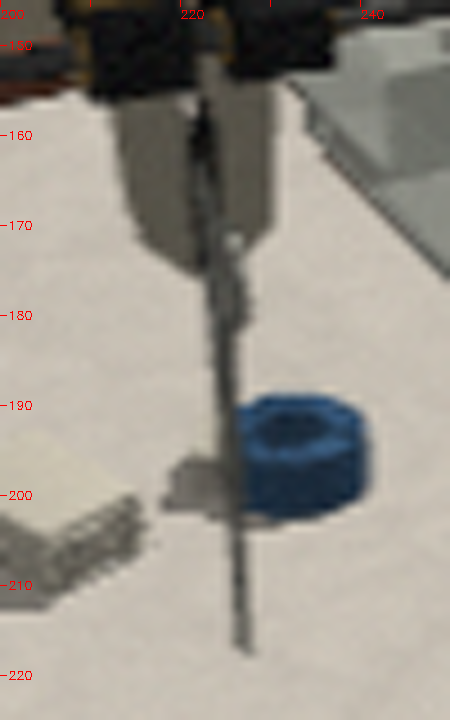

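```bash
python3 -c "
from h import *
print(proj('side',[[494.3,73,207],[494.3,73,205],[494.3,71,207],[496.3,73,207]]))
"
```

```text
[[256.05018295 180.10636339]
 [256.06791428 180.79156886]
 [256.40327738 180.4739351 ]
 [256.76803166 179.91252416]]
```

```bash
sed -i 's/162\.8/165.5/g' h.py; python3 -c "
from h import *
go((478.2,109.6,370.5),np.radians(-98),5)
"
```

```text
p [419.7 111.4 407. ] rpy [ 1.7991e+02 -2.0000e-02 -9.9910e+01] off mm [ -8.3 -57.9  36.5] dist 68.9 rows>= 2 per row [ -1.65 -11.58   7.3 ]
twist deg -1.91 (or 358.09 ) q6 -2.886001302755129
```

>>> {"name": "play_rows", "arguments": {"commands": [{"offset":[-0.0021,-0.0145,0.0122],"twist":0},{"offset":[-0.0021,-0.0145,0.0122],"twist":0},{"offset":[-0.0021,-0.0145,0.0122],"twist":0},{"offset":[-0.002,-0.0145,0],"twist":-1.9},{"offset":[0,0,0],"twist":0}]}}

```text
time: 18.6
tool_pos: [479.5, 109.7, 370.3]
tcp_rot: [3.141, -0.0, -1.71]
contact_force: [-0.6, 0.9, -1.1]
grip_width: 3.9
```

```bash
python3 -c "
from h import *
go((478.2,109.6,370.5),np.radians(-98),5)
fr,mid=rings(); print(fr,proj('side',[fr,fr+[0,0,15.5],fr-[0,0,15.5],mid-[0,0,135],mid-[0,0,60]]))
shot('side','s23.png',225,140,80,100,8)
shot('top','t5.png',220,150,100,100,6)
"
```

```text
p [479.5 109.7 370.3] rpy [ 1.7997e+02 -1.0000e-02 -9.7950e+01] off mm [ 0.3  1.3 -0.2] dist 1.4 rows>= 1 per row [ 0.06  0.26 -0.04]
twist deg 0.05 (or -359.95 ) q6 -2.933748569070887
[474.8336835   76.05001042 204.80891745] [[248.51195233 182.19375567]
 [248.31087854 176.83133697]
 [248.70977906 187.46957867]
 [248.22898829 221.88414547]
 [247.29327479 198.71311851]]
```

View pics/s23.png

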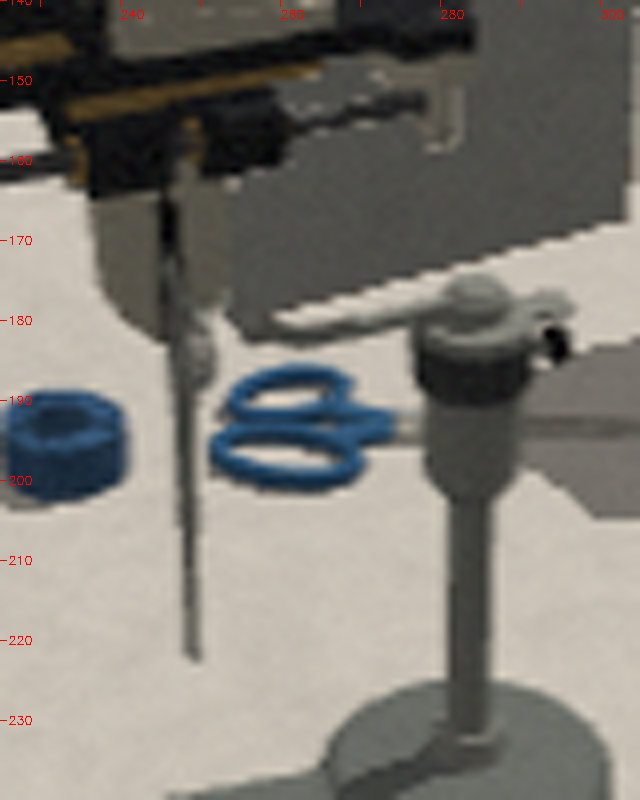

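View pics/t5.png

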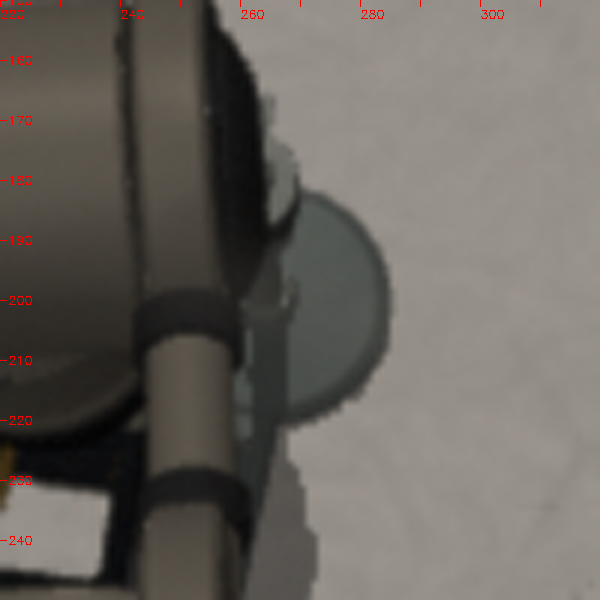

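```bash
python3 -c "
from h import *
crop('pics/full_s23.png','s23b.png',236,168,30,30,22)
"
```

```text
(no output)
```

View pics/s23b.png

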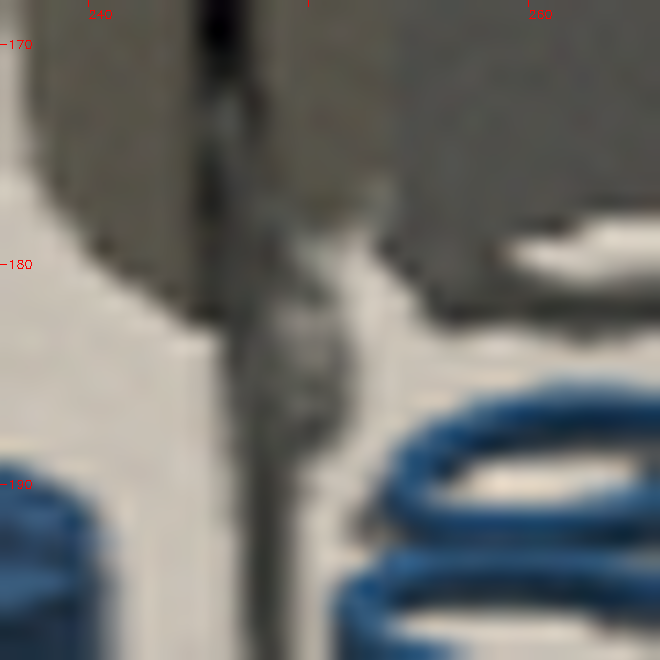

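```bash
cat >> h.py <<'E'
def overlay(src,out,x0,y0,w,h,k,dz=0,dl=0):
    im=cv2.imread(src); c=cv2.resize(im[y0:y0+h,x0:x0+w],None,fx=k,fy=k,interpolation=cv2.INTER_CUBIC)
    o=status.get_obs(); y=o["tcp_rot"][2]; u=np.array([np.cos(y),np.sin(y),0]); fr,_=rings(); fr=fr+[0,0,dz]+dl*u
    a=np.linspace(0,2*np.pi,60)
    def dr(P,col,closed=True):
        q=((proj("side",P)-[x0,y0]+.5)*k).astype(int); cv2.polylines(c,[q.reshape(-1,1,2)],closed,col,1)
    for R in (11,15.5):
        circ=np.cos(a)[:,None]*u*R+np.sin(a)[:,None]*np.array([0,0,R])
        dr(fr+circ,(0,0,255)); dr(fr-34*u+circ,(0,255,255))
    A=np.array([567.6,62.7,190]); w_=np.array([np.cos(np.radians(172)),np.sin(np.radians(172)),0])
    dr([A+38*w_+[0,0,10],A+60*w_+[0,0,10],A+74*w_+[0,0,17]],(0,255,0),False)
    cv2.imwrite("pics/"+out,c)
E
python3 -c "
from h import *
overlay('pics/full_s23.png','ov1.png',232,150,40,45,13)
"
```

```text
(no output)
```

View pics/ov1.png

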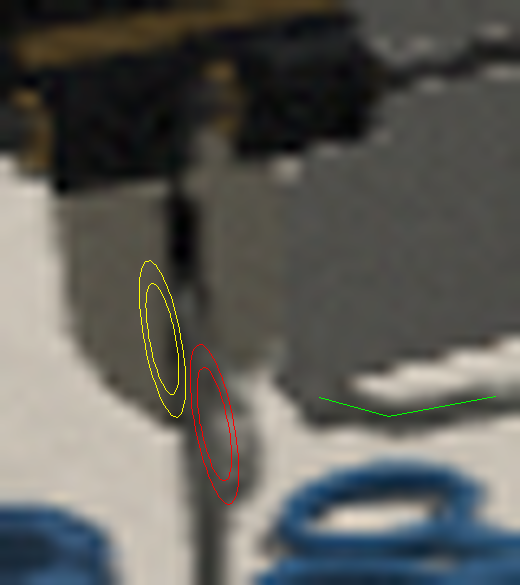

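>>> {"name": "play_rows", "arguments": {"commands": [{"offset":[0,-0.003,0],"twist":0},{"offset":[0,-0.003,0],"twist":0},{"offset":[0,-0.002,0],"twist":0},{"offset":[0,0,0],"twist":0}]}}

```text
time: 19.1
tool_pos: [486.5, 108.8, 371.3]
tcp_rot: [-3.141, 0.0, -1.707]
contact_force: [0.5, -0.2, -0.7]
grip_width: 3.8
```

```bash
python3 -c "
from h import *
fr,_=rings(); print(fr, status.get_obs()['contact_force'])
shot('side','s24.png',232,155,40,45,13)
overlay('pics/full_s24.png','ov2.png',232,155,40,45,13)
"
```

```text
[481.86356364  75.1120486  205.78576415] [ 0.47119741 -0.18680678 -0.68638579]
```

View pics/s24.png

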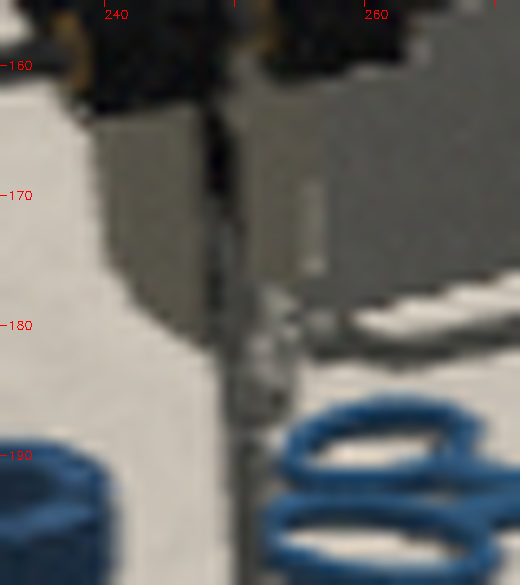

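View pics/ov2.png

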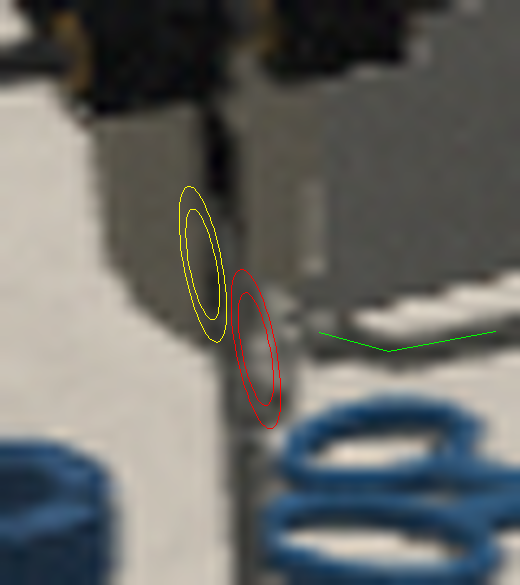

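>>> {"name": "play_rows", "arguments": {"commands": [{"offset":[-0.001,-0.001,-0.0017],"twist":0},{"offset":[0,-0.002,0],"twist":0},{"offset":[0,-0.002,0],"twist":0},{"offset":[0,0,0],"twist":0}]}}

```text
time: 19.55
tool_pos: [491.7, 109.1, 372.8]
tcp_rot: [-3.141, 0.0, -1.707]
contact_force: [-0.5, 0.5, -0.7]
grip_width: 3.7
```

```bash
python3 -c "
from h import *
fr,_=rings(); print(fr, status.get_obs()['contact_force'],status.get_obs()['moment'])
shot('side','s25.png',232,155,40,45,13)
overlay('pics/full_s25.png','ov3.png',232,155,40,45,13)
"
```

```text
[487.10941055  75.40496474 207.29569047] [-0.51696808  0.4943525  -0.67195812] [ 0.06883204  0.07678242 -0.00730768]
```

View pics/s25.png

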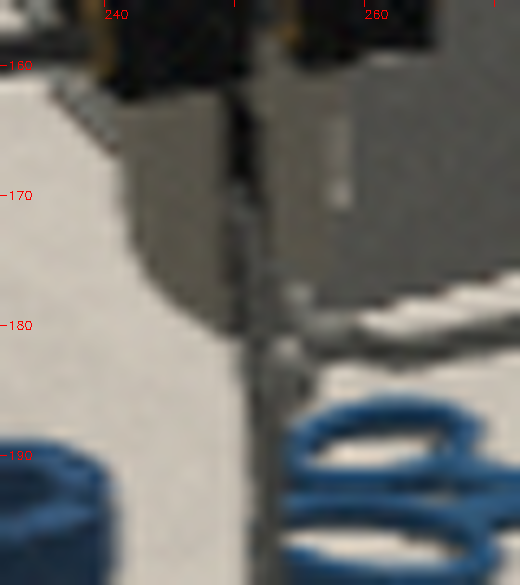

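View pics/ov3.png

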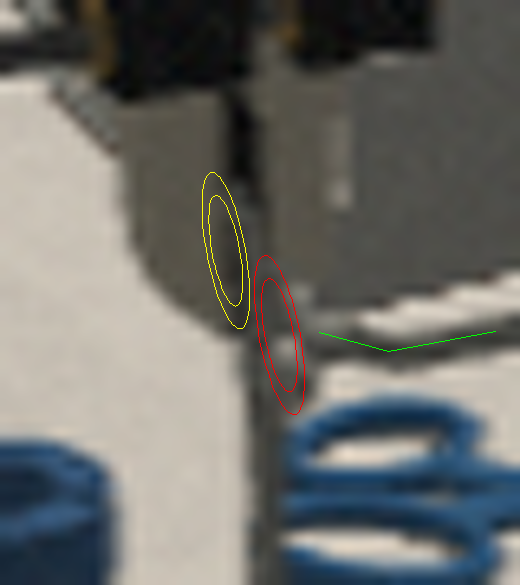

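>>> {"name": "play_rows", "arguments": {"commands": [{"offset":[0,-0.0015,-0.0008],"twist":0},{"offset":[0,-0.0015,0],"twist":0},{"offset":[0,0,0],"twist":0}]}}

```text
time: 19.9
tool_pos: [494.6, 108.7, 373.6]
tcp_rot: [-3.141, 0.0, -1.707]
contact_force: [-0.4, -0.3, -0.8]
grip_width: 3.8
```

>>> {"name": "play_rows", "arguments": {"commands": [{"offset":[0,-0.0015,0],"twist":0},{"offset":[0,-0.0015,0],"twist":0},{"offset":[0,0,0],"twist":0}]}}

```text
time: 20.2
tool_pos: [497.6, 108.3, 373.6]
tcp_rot: [-3.141, 0.0, -1.707]
contact_force: [0.5, 0.0, -1.6]
grip_width: 3.8
```

```bash
python3 -c "
from h import *
fr,_=rings(); print(fr, status.get_obs()['contact_force'],status.get_obs()['moment'])
shot('side','s26.png',232,155,45,45,13)
"
```

```text
[493.00225126  74.59619033 208.10092669] [ 0.54699768  0.04892974 -1.63103864] [0.07448362 0.06527351 0.05441246]
```

View pics/s26.png

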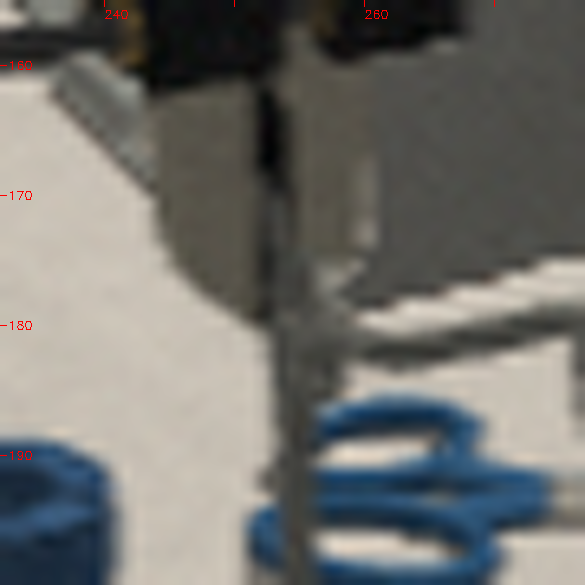

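No contact so far, and the ring is around the ball at about (256,181). Continuing inwards.

>>> {"name": "play_rows", "arguments": {"commands": [{"offset":[0,-0.0015,0],"twist":0},{"offset":[0,-0.0015,0],"twist":0},{"offset":[0,0,0],"twist":0}]}}

```text
time: 20.55
tool_pos: [500.6, 107.9, 373.6]
tcp_rot: [-3.141, 0.0, -1.707]
contact_force: [0.4, 0.9, -1.0]
grip_width: 3.8
```

>>> {"name": "play_rows", "arguments": {"commands": [{"offset":[0,-0.0015,0],"twist":0},{"offset":[0,-0.0015,0],"twist":0},{"offset":[0,0,0],"twist":0}]}}

```text
time: 20.85
tool_pos: [503.6, 107.5, 373.6]
tcp_rot: [-3.141, 0.0, -1.707]
contact_force: [0.9, -0.1, -0.7]
grip_width: 3.6
```

```bash
python3 -c "
from h import *
fr,_=rings(); print(fr, status.get_obs()['contact_force'],status.get_obs()['moment'])
shot('side','s27.png',232,155,45,45,13)
overlay('pics/full_s27.png','ov4.png',232,155,45,45,13)
"
```

```text
[498.94689637  73.79098205 208.12795945] [ 0.93733731 -0.06399793 -0.6598544 ] [ 0.13072672  0.14344156 -0.04394619]
```

View pics/s27.png

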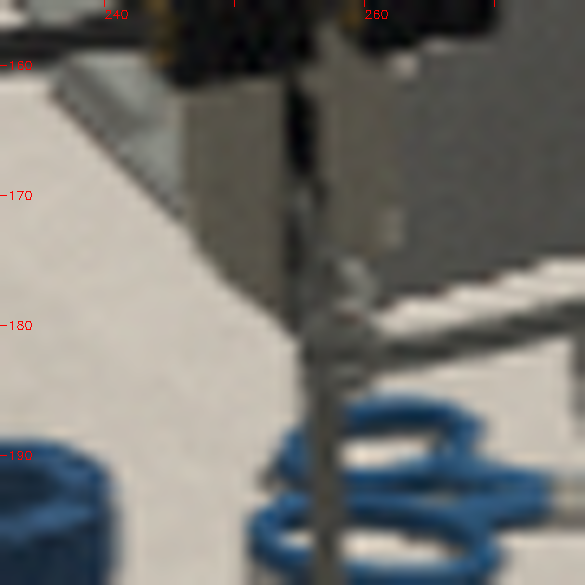

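View pics/ov4.png

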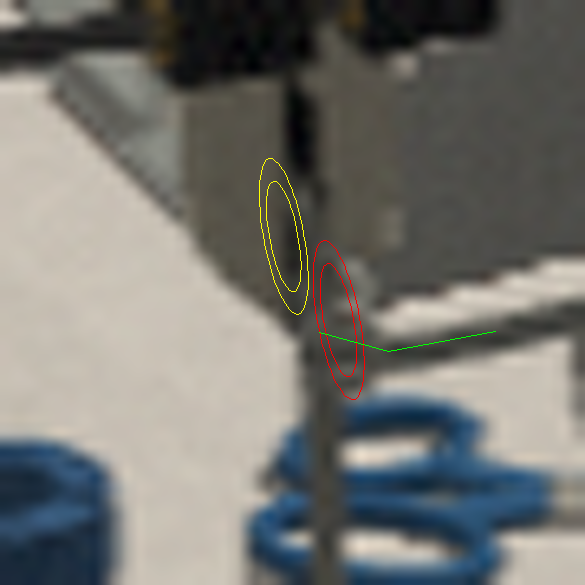

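>>> {"name": "play_rows", "arguments": {"commands": [{"offset":[0,-0.0015,0.0005],"twist":0},{"offset":[0,-0.0015,0.001],"twist":0},{"offset":[0,-0.0015,0.001],"twist":0},{"offset":[0,0,0],"twist":0}]}}

```text
time: 21.3
tool_pos: [508.0, 106.8, 370.9]
tcp_rot: [3.141, 0.0, -1.707]
contact_force: [0.1, -0.8, -0.9]
grip_width: 3.9
```

>>> {"name": "play_rows", "arguments": {"commands": [{"offset":[0,-0.0015,0.0005],"twist":0},{"offset":[0,-0.0015,0.0005],"twist":0},{"offset":[0,-0.0015,0.0005],"twist":0},{"offset":[0,0,0],"twist":0}]}}

```text
time: 21.7
tool_pos: [512.4, 106.2, 369.5]
tcp_rot: [3.142, 0.0, -1.707]
contact_force: [0.2, 0.0, -1.5]
grip_width: 3.8
```

```bash
python3 -c "
from h import *
fr,_=rings(); print(fr, status.get_obs()['contact_force'],status.get_obs()['moment'])
shot('side','s28.png',232,155,55,45,12)
"
```

```text
[507.82769013  72.54557379 204.01651402] [ 0.17483854  0.0292601  -1.54631324] [ 0.04972266  0.0934865  -0.02437459]
```

View pics/s28.png

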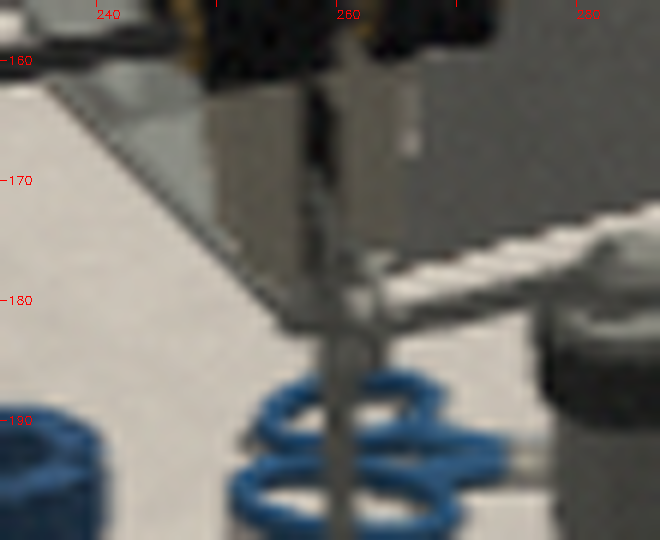

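The ball at (256,182) now shows to the left of the ring plane and the arm to the right, so the ring is past the ball. I'll go 8 mm further in, then lower it.

>>> {"name": "play_rows", "arguments": {"commands": [{"offset":[0.0002,-0.002,0],"twist":0},{"offset":[0.0002,-0.002,0],"twist":0},{"offset":[0.0002,-0.002,0],"twist":0},{"offset":[0.0002,-0.002,0],"twist":0},{"offset":[0,0,0],"twist":0}]}}

```text
time: 22.25
tool_pos: [520.4, 104.3, 369.6]
tcp_rot: [-3.141, 0.0, -1.707]
contact_force: [-0.2, 0.1, -0.5]
grip_width: 4.0
```

>>> {"name": "play_rows", "arguments": {"commands": [{"offset":[0,0,0.0015],"twist":0},{"offset":[0,0,0.0015],"twist":0},{"offset":[0,0,0.0015],"twist":0},{"offset":[0,0,0.0015],"twist":0},{"offset":[0,0,0],"twist":0}]}}

```text
time: 22.75
tool_pos: [520.0, 104.4, 363.3]
tcp_rot: [3.141, -0.0, -1.707]
contact_force: [0.5, 0.3, -0.6]
grip_width: 3.6
```

```bash
python3 -c "
from h import *
fr,_=rings(); print(fr, status.get_obs()['contact_force'],status.get_obs()['moment'])
shot('side','s29.png',232,155,55,45,12)
overlay('pics/full_s29.png','ov5.png',232,155,55,45,12)
"
```

```text
[515.41141122  70.72572509 197.82145759] [ 0.51449827  0.26863108 -0.55175411] [0.11168325 0.15587323 0.01677775]
```

View pics/s29.png

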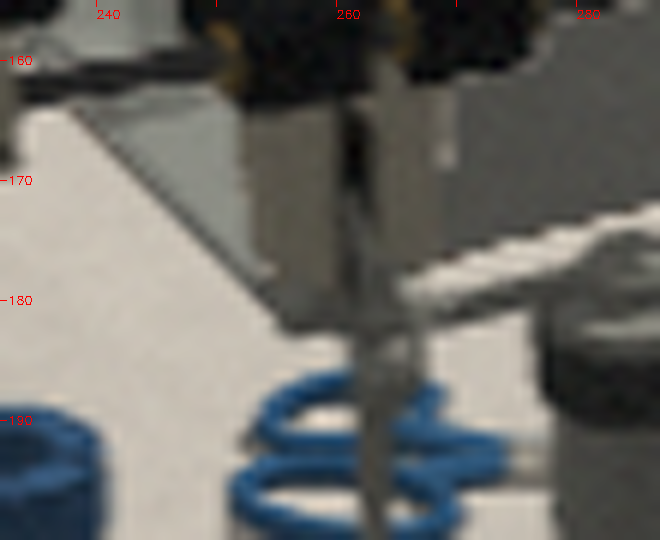

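View pics/ov5.png

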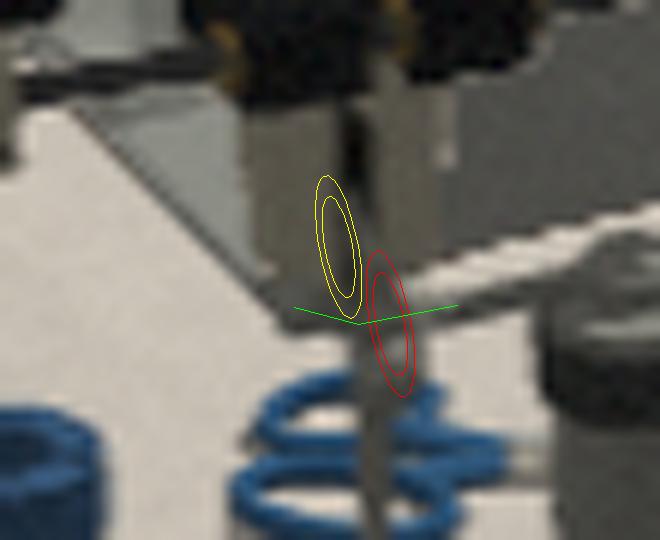

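>>> {"name": "play_rows", "arguments": {"commands": [{"offset":[0,0,0.0007],"twist":0},{"offset":[0,0,0.0007],"twist":0},{"offset":[0,0,0],"twist":0}]}}

```text
time: 23.1
tool_pos: [520.1, 104.4, 362.2]
tcp_rot: [3.142, 0.0, -1.707]
contact_force: [0.7, 0.5, -0.8]
grip_width: 4.2
```

>>> {"name": "play_rows", "arguments": {"commands": [{"offset":[0,0,0.0005],"twist":0},{"offset":[0,0,0.0005],"twist":0},{"offset":[0,0,0],"twist":0}]}}

```text
time: 23.4
tool_pos: [520.1, 104.4, 361.2]
tcp_rot: [3.142, 0.0, -1.707]
contact_force: [0.3, 0.1, -0.8]
grip_width: 3.9
```

>>> {"name": "play_rows", "arguments": {"commands": [{"offset":[0,0,0.0005],"twist":0},{"offset":[0,0,0.0005],"twist":0},{"offset":[0,0,0],"twist":0}]}}

```text
time: 23.7
tool_pos: [520.1, 104.4, 360.1]
tcp_rot: [3.141, 0.0, -1.707]
contact_force: [0.1, -0.2, -0.3]
grip_width: 3.7
```

```bash
python3 -c "
from h import *
fr,_=rings(); print(fr, status.get_obs()['contact_force'],status.get_obs()['moment'])
shot('side','s30.png',232,155,55,45,12)
"
```

```text
[515.47305857  70.72063006 194.63098103] [ 0.07254062 -0.24810806 -0.33003673] [ 0.08733271  0.14321361 -0.01057047]
```

View pics/s30.png

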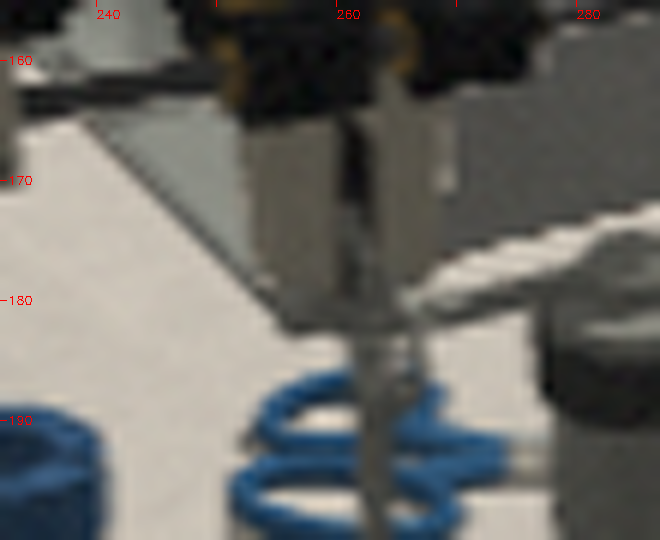

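>>> {"name": "play_rows", "arguments": {"commands": [{"offset":[0,0,0.0005],"twist":0},{"offset":[0,0,0.0005],"twist":0},{"offset":[0,0,0],"twist":0}]}}

```text
time: 24.05
tool_pos: [520.1, 104.4, 359.1]
tcp_rot: [3.141, 0.0, -1.707]
contact_force: [-0.2, -0.0, -0.7]
grip_width: 3.4
```

```bash
python3 -c "
from h import *
fr,_=rings(); print(fr, status.get_obs()['contact_force'],status.get_obs()['moment'])"
```

```text
[515.48233959  70.71667608 193.62138786] [-0.23443802 -0.00737561 -0.66849297] [0.08346298 0.10008265 0.01653194]
```

>>> {"name": "play_rows", "arguments": {"commands": [{"offset":[0,0,0.0005],"twist":0},{"offset":[0,0,0.0005],"twist":0},{"offset":[0,0,0],"twist":0}]}}

```text
time: 24.35
tool_pos: [520.1, 104.4, 358.1]
tcp_rot: [3.141, 0.0, -1.707]
contact_force: [-0.5, -0.5, -0.7]
grip_width: 3.7
```

```bash
python3 -c "
from h import *
fr,_=rings(); print(fr, status.get_obs()['contact_force'],status.get_obs()['moment'])"
```

```text
[515.4653623   70.71915707 192.62781088] [-0.51105064 -0.53225244 -0.74333778] [0.08448891 0.08765069 0.0094831 ]
```

>>> {"name": "play_rows", "arguments": {"commands": [{"offset":[0,0,0.0005],"twist":0},{"offset":[0,0,0.0005],"twist":0},{"offset":[0,0,0],"twist":0}]}}

```text
time: 24.65
tool_pos: [520.1, 104.4, 357.1]
tcp_rot: [3.141, 0.0, -1.707]
contact_force: [-0.9, 0.3, -0.2]
grip_width: 3.5
```

```bash
python3 -c "
from h import *
fr,_=rings(); print(fr, status.get_obs()['contact_force'],status.get_obs()['moment'])
shot('side','s31.png',232,155,55,45,12)"
```

```text
[515.46887471  70.74280753 191.63063246] [-0.87145726  0.26242415 -0.16543077] [ 0.09394628  0.12258064 -0.04420732]
```

View pics/s31.png

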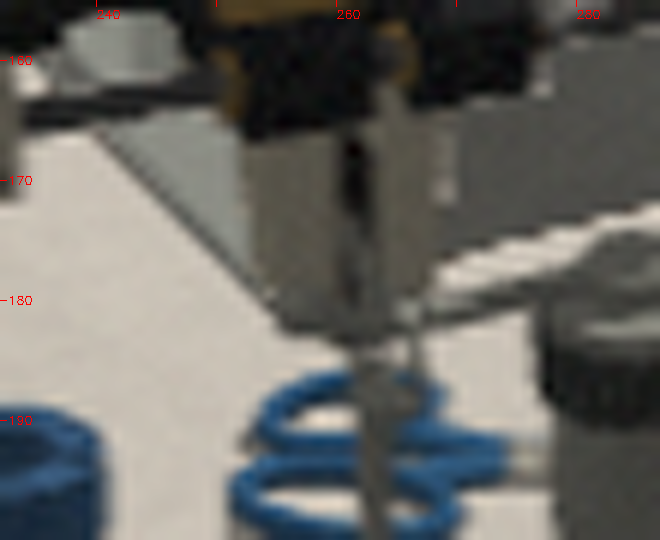

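>>> {"name": "play_rows", "arguments": {"commands": [{"offset":[0,0,0.0005],"twist":0},{"offset":[0,0,0.0005],"twist":0},{"offset":[0,0,0],"twist":0}]}}

```text
time: 25.0
tool_pos: [520.1, 104.4, 356.2]
tcp_rot: [-3.142, 0.0, -1.707]
contact_force: [0.6, 0.2, 0.3]
grip_width: 3.7
```

```bash
python3 -c "
from h import *
fr,_=rings(); print(fr, status.get_obs()['contact_force'],status.get_obs()['moment'])"
```

```text
[515.4827601   70.72082743 190.68316364] [0.5733098  0.2425245  0.28364875] [0.07895164 0.14533724 0.0146758 ]
```

>>> {"name": "play_rows", "arguments": {"commands": [{"offset":[0,0,0.0005],"twist":0},{"offset":[0,0,0],"twist":0}]}}

```text
time: 25.2
tool_pos: [520.1, 104.4, 355.8]
tcp_rot: [3.142, 0.0, -1.707]
contact_force: [-0.2, -0.1, -0.1]
grip_width: 3.7
```

```bash
python3 -c "
from h import *
fr,_=rings(); print(fr, status.get_obs()['contact_force'],status.get_obs()['moment'])"
```

```text
[515.46331357  70.73146647 190.25016067] [-0.16219441 -0.07834374 -0.07001059] [ 0.02605273  0.0972652  -0.03358992]
```

>>> {"name": "play_rows", "arguments": {"commands": [{"offset":[0,0,0.0005],"twist":0},{"offset":[0,0,0.0005],"twist":0},{"offset":[0,0,0],"twist":0}]}}

```text
time: 25.5
tool_pos: [520.1, 104.4, 355.2]
tcp_rot: [-3.141, 0.0, -1.707]
contact_force: [-0.6, -1.2, 4.0]
grip_width: 4.0
```

```bash
python3 -c "
from h import *
fr,_=rings(); print(fr, status.get_obs()['contact_force'],status.get_obs()['moment'])
shot('side','s32.png',232,155,55,75,8)"
```

```text
[515.4966915   70.73079417 189.67143012] [-0.61371422 -1.15240539  4.02824078] [-0.11741094  0.30306642 -0.11224504]
```

View pics/s32.png

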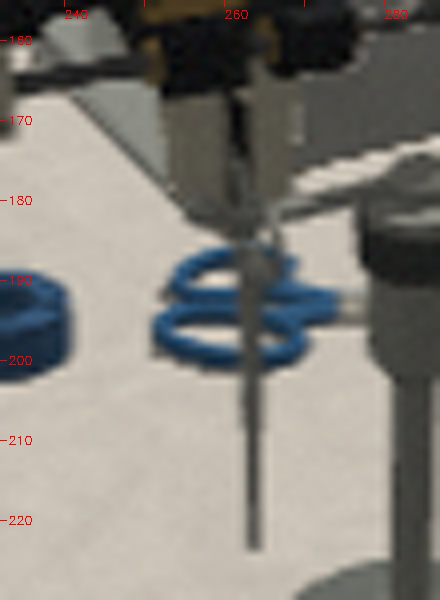

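I feel 4.7 N of upward contact, so the hole's top edge is resting on the arm. Easing up a little and then releasing.

>>> {"name": "play_rows", "arguments": {"commands": [{"offset":[0,0,-0.0007],"twist":0},{"offset":[0,0,0],"twist":0}]}}

```text
time: 25.75
tool_pos: [520.1, 104.4, 355.4]
tcp_rot: [-3.141, 0.0, -1.707]
contact_force: [-1.0, 0.2, 2.0]
grip_width: 4.1
```

>>> {"name": "play_rows", "arguments": {"commands": [{"offset":[0,0,0],"twist":0},{"offset":[0,0,0],"twist":0},{"offset":[0,0,0],"twist":0},{"offset":[0,0,0],"twist":0},{"offset":[0,0,0],"twist":0}], "jaw": 160}}

```text
time: 26.25
tool_pos: [520.1, 104.4, 355.3]
tcp_rot: [3.141, 0.0, -1.707]
contact_force: [0.6, -0.2, -1.1]
grip_width: 33.5
```

```bash
python3 -c "
from h import *
print(status.get_obs()['contact_force'],status.get_obs()['grip_width'])
shot('side','s33.png',222,145,75,85,8)"
```

```text
[ 0.61834882 -0.17846852 -1.13324474] 33.450813089524665
```

View pics/s33.png

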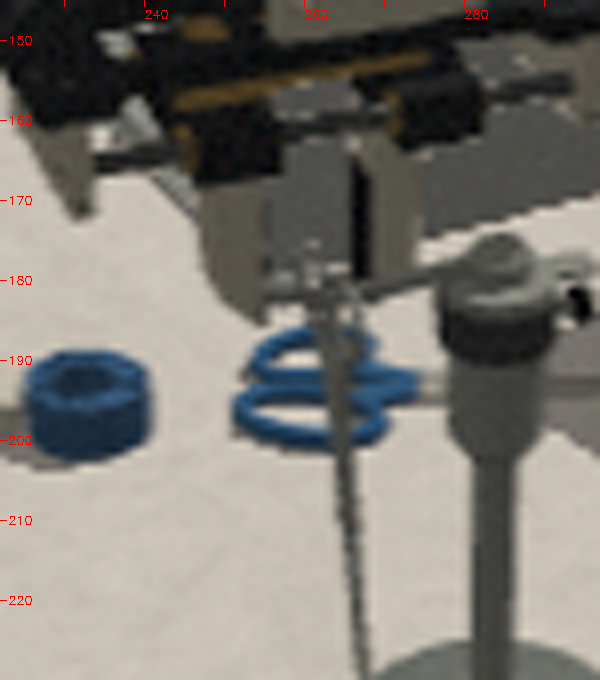

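The clamp hangs on the arm between the open fingers and has swung down. Going straight up.

>>> {"name": "play_rows", "arguments": {"commands": [{"offset":[0,0,-0.005],"twist":0},{"offset":[0,0,-0.015],"twist":0},{"offset":[0,0,-0.02],"twist":0},{"offset":[0,0,-0.03],"twist":0},{"offset":[0,0,-0.03],"twist":0}]}}

```text
time: 26.8
tool_pos: [519.9, 104.4, 456.7]
tcp_rot: [3.141, -0.0, -1.707]
contact_force: [0.3, -0.2, -0.0]
grip_width: 34.0
```

>>> {"name": "play_rows", "arguments": {"commands": [{"offset":[0,0,-0.03],"twist":0},{"offset":[-0.04,0,0],"twist":0},{"offset":[-0.045,0,0],"twist":0},{"offset":[-0.045,0,0],"twist":0},{"offset":[-0.045,0,0],"twist":0}]}}

```text
time: 27.3
tool_pos: [543.7, 279.3, 486.1]
tcp_rot: [-3.141, 0.0, -1.707]
contact_force: [1.1, -0.8, 0.7]
grip_width: 34.5
```

>>> {"name": "play_rows", "arguments": {"commands": [{"offset":[0,0,0],"twist":0},{"offset":[0,0,0],"twist":0},{"offset":[0,0,0],"twist":0},{"offset":[0,0,0],"twist":0},{"offset":[0,0,0],"twist":0}]}}

```text
time: 27.8
tool_pos: [543.9, 276.7, 485.9]
tcp_rot: [-3.141, 0.0, -1.708]
contact_force: [0.4, 0.2, -0.4]
grip_width: 34.7
```

```bash
python3 -c "
from h import *
print(status.get_obs()['contact_force'],status.get_obs()['grip_width'])
shot('side','s34.png',222,145,85,95,7)
shot('top','t6.png',225,150,70,80,7)
shot('side','s35.png',222,145,85,95,7)
a,b=[cv2.imread('pics/full_s%d.png'%i).astype(int) for i in(34,35)]
print(abs(a-b)[150:240,225:310].max())"
```

```text
[ 0.38590054  0.24391941 -0.4244663 ] 34.68859146093672
92
```

View pics/s34.png

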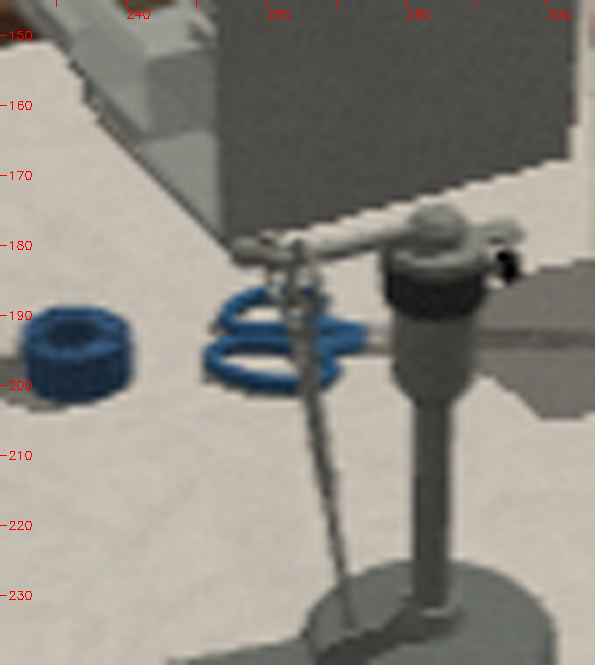

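View pics/t6.png

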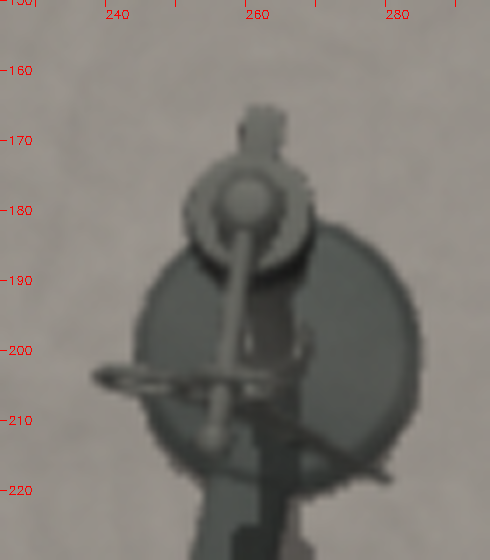

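View pics/full_s34.png

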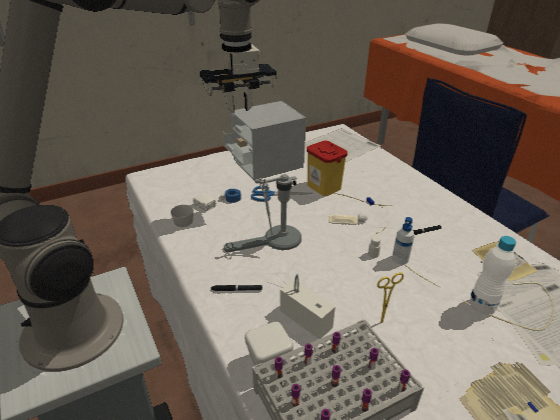

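The clamp hangs by one ring at top (257,204), between the hub at (260,179) and the ball at (254,212), about 56 mm out. It is still swaying, so I'll wait for that to die down.

>>> {"name": "play_rows", "arguments": {"commands": [{"offset":[0,0,0],"twist":0},{"offset":[0,0,0],"twist":0},{"offset":[0,0,0],"twist":0},{"offset":[0,0,0],"twist":0},{"offset":[0,0,0],"twist":0}]}}

```text
time: 28.45
tool_pos: [543.8, 277.8, 485.4]
tcp_rot: [-3.142, 0.0, -1.707]
contact_force: [0.5, 0.1, 0.3]
grip_width: 34.2
```

>>> {"name": "play_rows", "arguments": {"commands": [{"offset":[0,0,0],"twist":0},{"offset":[0,0,0],"twist":0},{"offset":[0,0,0],"twist":0},{"offset":[0,0,0],"twist":0},{"offset":[0,0,0],"twist":0}]}}

```text
time: 28.95
tool_pos: [543.8, 277.8, 485.4]
tcp_rot: [-3.142, 0.0, -1.707]
contact_force: [0.7, -0.6, -0.8]
grip_width: 34.2
```

>>> {"name": "play_rows", "arguments": {"commands": [{"offset":[0,0,0],"twist":0},{"offset":[0,0,0],"twist":0},{"offset":[0,0,0],"twist":0},{"offset":[0,0,0],"twist":0},{"offset":[0,0,0],"twist":0}]}}

```text
time: 29.45
tool_pos: [543.8, 277.8, 485.4]
tcp_rot: [-3.142, 0.0, -1.707]
contact_force: [0.3, 0.4, 1.3]
grip_width: 34.2
```

>>> {"name": "play_rows", "arguments": {"commands": [{"offset":[0,0,0],"twist":0},{"offset":[0,0,0],"twist":0},{"offset":[0,0,0],"twist":0},{"offset":[0,0,0],"twist":0},{"offset":[0,0,0],"twist":0}]}}

```text
time: 29.95
tool_pos: [543.8, 277.8, 485.5]
tcp_rot: [-3.142, 0.0, -1.707]
contact_force: [-0.1, -0.1, -0.3]
grip_width: 34.4
```

>>> {"name": "play_rows", "arguments": {"commands": [{"offset":[0,0,0],"twist":0},{"offset":[0,0,0],"twist":0},{"offset":[0,0,0],"twist":0},{"offset":[0,0,0],"twist":0},{"offset":[0,0,0],"twist":0}]}}

```text
time: 30.45
tool_pos: [543.8, 277.8, 485.4]
tcp_rot: [-3.142, 0.0, -1.707]
contact_force: [-1.3, 0.5, 0.6]
grip_width: 33.8
```

>>> {"name": "play_rows", "arguments": {"commands": [{"offset":[0,0,0],"twist":0},{"offset":[0,0,0],"twist":0},{"offset":[0,0,0],"twist":0},{"offset":[0,0,0],"twist":0},{"offset":[0,0,0],"twist":0}]}}

```text
time: 30.95
tool_pos: [543.8, 277.8, 485.5]
tcp_rot: [-3.141, 0.0, -1.707]
contact_force: [0.4, 0.2, 0.4]
grip_width: 33.8
```

```bash
python3 -c "
from h import *
ims=[viewer.capture('side').astype(int) for i in range(12)]
tips=[]
for a in ims: print(abs(a-ims[0])[175:240,240:300].max(), end=' ')
print(status.get_obs()['time'])
tile=[cv2.resize(a[170:240,245:285,::-1].astype(np.uint8),None,fx=5,fy=5) for a in ims[:8:2]]
cv2.imwrite('pics/tile.png',np.hstack(tile))
"
```

```text
0 31 29 28 13 11 13 39 12 15 18 29 31.55
```

View pics/tile.png

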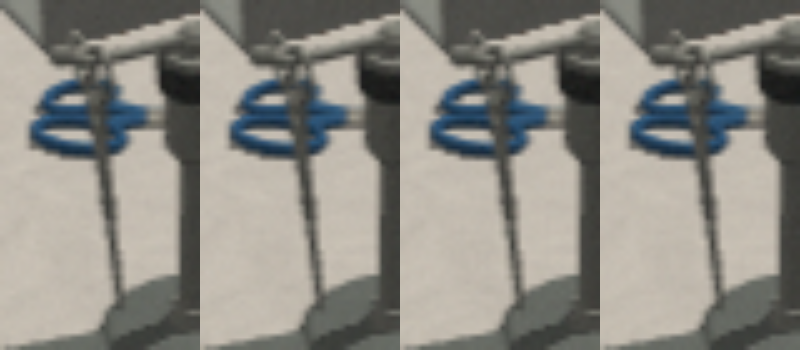

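>>> {"name": "play_rows", "arguments": {"commands": [{"offset":[0,0,0],"twist":0},{"offset":[0,0,0],"twist":0},{"offset":[0,0,0],"twist":0},{"offset":[0,0,0],"twist":0},{"offset":[0,0,0],"twist":0}]}}

```text
time: 32.05
tool_pos: [543.8, 277.8, 485.5]
tcp_rot: [-3.141, 0.0, -1.707]
contact_force: [0.6, 0.2, 0.6]
grip_width: 34.1
```

>>> {"name": "play_rows", "arguments": {"commands": [{"offset":[0,0,0],"twist":0},{"offset":[0,0,0],"twist":0},{"offset":[0,0,0],"twist":0},{"offset":[0,0,0],"twist":0},{"offset":[0,0,0],"twist":0}]}}

```text
time: 32.55
tool_pos: [543.8, 277.8, 485.4]
tcp_rot: [-3.142, 0.0, -1.707]
contact_force: [-0.7, -0.5, -0.1]
grip_width: 34.2
```

```bash
python3 -c "
from h import *
a=viewer.capture('side').astype(int); b=viewer.capture('side').astype(int); viewer.capture('side'); c=viewer.capture('side').astype(int)
print(abs(a-b)[175:240,240:300].max(),abs(a-c)[175:240,240:300].max())
o=cv2.imread('pics/side0.png')[:,:,::-1].astype(int)
d=abs(a-o).max(2)
for n,(x,y,w,h) in dict(cup=(168,200,28,28),swab=(190,190,28,22),tourn=(222,186,22,20),tweez=(288,272,16,22)).items(): print(n,(d[y:y+h,x:x+w]>40).sum())
from plant import ticket
print(ticket.close_job())
"
```

```text
12 14
cup 102
swab 4
tourn 0
tweez 0
the job is handed in; nothing more can be done
None
```

```bash
python3 -c "
import cv2,numpy as np
a=cv2.imread('pics/side0.png')[190:240,155:225];b=cv2.imread('pics/full_s35.png')[190:240,155:225]
cv2.imwrite('pics/cup.png',cv2.resize(np.hstack([a,b]),None,fx=5,fy=5))"
```

```text
(no output)
```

View pics/cup.png

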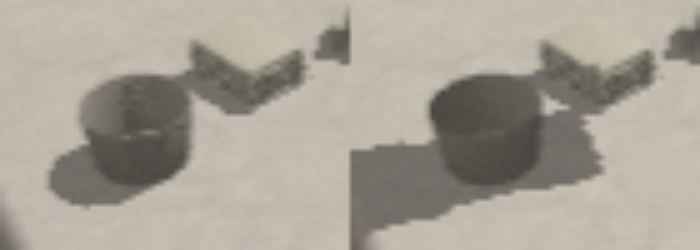

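The hook is latched and the steel clamp hangs from it by one ring. I handed the job in at about 33 s of the 72 s; no verdict was reported.

**Hook:** I pushed the hook round with closed fingers until the pin dropped near the foot's direction, at about 172° (foot at about 169°). The hook sank about 3 pixels in the side view, and the push forces I read stayed under 2 N.

**Clamp:** I lifted the clamp by its outer ring and passed the free ring over the ball without any contact I could feel. I lowered it until it touched the arm at about 4.7 N, eased off and released it.

**Last checks:**
- **Ring:** it sits about 56 mm out from the axis, behind the ball.
- **Sway:** only a slight change between successive pictures.
- **Gripper:** clear of everything, with about zero force on it.
- **Other things:** the tweezers and tourniquet showed no change from the start, and the swabs almost none. The cup area did change in brightness. A close-up from shortly before the hand-in shows the cup in the same place under the arm's shadow.

**Disagreements:** the camera put the ring height in the grip about 3 mm lower than the contact point later showed. The hook and ring positions from the two cameras differed by up to about 3 mm.

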